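# Snug up the manifold plug and hang up the key

### The job

The orange square-headed plug in the drip-irrigation manifold is only finger-loose. Stand the T-key's socket on the plug's head and screw the plug in clockwise with the key until the taper goes properly snug, stopping there without forcing it, because the plastic port cracks. Then hang the key by its crossbar across the two empty pegboard hooks, and leave everything else on the bench undisturbed.

Things in the scene. Friction and masses are not known exactly. Their poses are not given: they have to be found in the camera images.
- plug_head (a point): Centre of the top of the orange plug's 33 mm round shoulder, the foot of its square head, 75 mm above the bench. z up along the plug axis. Head 20 mm square (flats facing x and y), 15 mm tall: straight flats for 11 mm, then a round bevel narrowing to 14 mm. The plug stands upright in the end outlet of the manifold.
- plug: The orange plug; origin on its axis 40 mm above the bench. Turns clockwise from above, against about 0.12 N m of drag while loose. After 0.4 to 1.7 rad (differs each time, not visible) the taper bites: the torque, felt at rest between small turns, then climbs from 0.25 by about 1 N m per rad (up to 0.3 more while moving). Snug from 0.5 N m, 0.75 is a good stop, the port cracks at 1.1. It stays where left.
- port: Grey threaded port around the plug (43 mm collar, rim 66 mm above the bench); origin on the plug axis at bench height, z up. Two black valves with blue levers stand 110 and 220 mm from the plug along this frame's -y and reach 112 mm above the bench; the other sides are clear above 66 mm.
- manifold: The fixed manifold: grey 32 mm pipe with tees on a plywood board, 115 mm wide, 375 mm long along its y; origin on the plug axis at bench height, z up.
- key_grip (a point): On the axis of the T-key's 12 mm square steel shaft, 60 mm from the socket mouth. Key axes: z along the shaft from socket to crossbar, y along the crossbar, x and y square to the flats of shaft and socket. At the start the key lies flat, axis 14 mm above the bench, crossbar level and towards the robot's right, socket to the left. Bare shaft 43 to 153 mm from the mouth.
- key_mouth (a point): Centre of the mouth of the key's square socket: hole 22 mm square, 19 mm deep, in a block 28 mm square and 34 mm long. Fully down on the plug, the mouth rests on the plug's shoulder (this point meets point plug_head) and the key stands upright by itself. Axes as key_grip.
- key_bar (a point): Centre of the key's red crossbar, 165 mm from the socket mouth. Middle: a flat-faced block 24 mm (x) by 34 mm (y, along the bar) by 24 mm, to be gripped across x from above when the key stands. Beside it the bar is round, 16 mm thick, ending in black knobs 28 mm thick; 130 mm long overall. Axes as key_grip.
- key: The T-key (0.24 to 0.48 kg, balance point about 100 mm from the mouth); origin at the socket mouth, axes as key_grip.
- hooks (a point): Midway between the two empty hooks, on top of their straight part, 218 mm above the bench, 67 mm out from the pegboard. The hooks are level 6 mm rods, 50.8 mm apart along this frame's y, sticking out along its -x; their tips, 33 mm farther out, turn up to 21 mm above this point. z up. The key hangs with crossbar along y on both rods, centre 8 mm above this point, shaft between them.
- pegboard: The fixed pegboard: upright panel 472 mm wide, 265 mm tall (its top 47 mm above point hooks), facing along its -x; origin at its foot, midway along. A hand fork hangs 155 mm beside the empty hooks along its -y.
- clay_pot: Terracotta pot, 116 mm across, 104 mm tall, bystander; origin under its middle.
- nursery_pot: Green plastic nursery pot, 110 mm across, 100 mm tall, bystander; origin under its middle.
- saucer: White ceramic saucer, 136 mm across, 22 mm tall, bystander; origin under its middle.
- trowel: Steel trowel with a wooden handle, 295 mm long along its x, bystander; origin under its middle.
- plant_feed: Green bottle with a white cap, 64 mm across, 165 mm tall, bystander; origin under its middle.
- dibber: Wooden dibber, 195 mm long along its x, 32 mm thick, bystander; origin under its middle.

How it is judged:
On the way, in this order (a step that is already met when the one before it is completed fails the run):
1. the key stands upright with its socket fully down over the plug's square head (distance between key_mouth and plug_head below 0.006 m and angle between key_bar's own z axis and vertical below 0.15 rad), for 0.2 s.
2. the plug's taper is jammed snug in the port (contact force between plug and port above 12 N), for 0.2 s.
At the end, for the whole second after the job is handed in: The plug is still snug (taper pressed with over 12 N, i.e. tightened with about 0.5 N m or more) and the key hangs at rest, let go, crossbar across both empty hooks: its centre within 16 mm of midway between them, on their straight part, shaft within 0.2 rad of vertical, socket down (contact force between plug and port above 12 N and x of key_bar in the frame of hooks between -0.027 and 0.055 m and y of key_bar in the frame of hooks between -0.016 and 0.016 m and z of key_bar in the frame of hooks between -0.002 and 0.018 m and angle between key_bar's own z axis and vertical below 0.2 rad and contact force between key and pegboard above 1.5 N and linear speed of key below 0.03 m/s and angular speed of key below 0.4 rad/s); the robot touches nothing.
It fails at once if the plug is overtightened and the port cracks (taper pressed with over 75 N, about 1.1 N m felt at rest) (contact force between plug and port above 75 N).
It fails at once if the plug is turned with the fingers instead of the key (contact force between the fingers and plug above 3 N).
It fails at once if a pot, the saucer, the trowel, the bottle or the dibber is shifted by more than 25 mm (distance of any of clay_pot, nursery_pot, saucer, trowel, plant_feed, dibber from where it was at the start of the episode above 0.025 m).
It also fails if it takes over 72 s, if anything falls off the work surface, if the arm or the gripper's body presses on something with over 40 N, if the wrist force passes 120 N, or if a joint passes its speed limit or range.

### The arm

A 6-joint arm with a two-finger parallel gripper is mounted at the origin on the work surface. World frame = base frame: x ahead of the robot, y to its left, z up, the work surface at z = 0. Lengths are in m, angles in rad, forces in N, time in s.
With the tool pointing down it reaches from about 0.375 to 0.825 m from the base axis. Payload 5.5 kg.
Tool frame: the origin (TCP) lies at the very end of the fingers, on their centre line; the grasp point (between the pads) lies 19 mm behind it; z points along the fingers, y is the direction in which the jaws open and shut (so a half turn about z gives the same grasp; the last joint's range is limited). The gripper opens to 85 mm and grips with 20 to 120 N. Pads are 22 mm wide; open, the fingers measure 114 mm over their backs; the gripper's body (76 mm by 85 mm) begins 54 mm behind the grasp point. The pads swing forward as they close: fully open they stand 13 mm farther back than shut.
Start: joints at [1.349, 0.314, -0.047, 1.21, 0, 1.571], TCP at [0.132, 0.585, 0.231] pointing down, gripper open.
Joint ranges: [-2.67, 2.67], [-0.69, 1.73], [-1.03, 1.25], [-2.08, 2.16], [-1.42, 1.45], [-3.14, 3.14]. Speed limits (rad/s): [2.39, 2.39, 3.01, 3.14, 3.14, 3.14].

### API

Orientations are given as a unit quaternion [w, x, y, z].
In Python, from workcell import state, snapshot, get_calibration, job_done gives the robot as it stands.
- The arm moves only by the tool arm_command, never from a script. Its argument "moves" is text: rows parted by semicolons, each of 6 numbers parted by spaces: the shift along the tool's x, y, z in m, then the turn, a rotation vector about the tool's x, y, z in rad. A call has 1 to 12 rows; each row shifts and turns the commanded pose from where the row before left it, along the tool's axes as they then stand; what a row does not reach is not made up. A row lasts 1/8 s, in which the tool goes at most 62.5 mm and 10.7 degrees, less where a joint would pass 70% of its speed; a pose out of reach is approached as far as the arm can. A call is refused whole if a number of a shift passes 0.0625 or a number of a turn 0.188, either way. A call with a gripper value outside its range is refused whole. "claw" is the finger opening in m, from 0 to 0.0854, set as the call begins (left out, the last holds). The fingers move at their own pace and stop on an object; "force" is the grip in N (left out, the last holds). Time passes only in rows, so rows that do not move let the fingers close. It gives the time, the measured TCP pose, the force and the opening at its end, in the units of the state.
- state(): the state, without advancing time (a new reading comes with each control period).
- snapshot(name): name is "scene" or "top" or "wrist"; returns (picture, depth): 480x640x3 uint8, red, green, blue; 480x640 float32, m along the optical axis (not along the pixel's ray), 0 where there is no reading.
- get_calibration(name): a dict with "camera_matrix" (3x3 intrinsics, pixels), "pose" (4x4, takes a point from camera to world coordinates). Camera axes: x right, y up, looking along -z (the intrinsics and any distortion apply to the point x, -y, -z); pixel columns grow to the right and rows downward; lengths in m; the calibration is good to about 2 mm. A picture is of the moment at which its call begins: read the wrist's pose just before it. get_calibration takes no time and is no camera call; for the wrist camera it gives the pose at the moment of the call.
- job_done(): hands the job in, once; it reports no verdict.
The state is a dict: "time_s": time; "joints": joint angles; "dq": joint speeds; "tau": joint torques, N m; "ee_pos": TCP position; "eef_rot": TCP orientation; "ft_force": force on the tool from outside, world axes, zero at the start; "moment": the same for the moment, N m; "grip_width": opening from 0.0 (shut) to 1.0 (fully open).
Only numpy, scipy, OpenCV 4.12 (cv2) and the standard library are available. Lean on these libraries where they do the work, as an engineer would, in place of code of your own. Each camera call takes 0.05 s, during which the arm holds its last target. There are 200 camera calls.

## Working session

There is one attempt and no reset: what is moved stays moved. The work goes in short steps, Python scripts to look and compute and a tool call to move; the robot and the scene stay as the last step left them, time stands still between calls to the robot, and variables do not carry over. Pictures are saved under pics/ and viewed, about 8 in all and at most 12, crops included, and the job is handed in when it is done.

Besides the shell and the picture viewer there is one more tool, called after "Request:" as name(argument=value, ...), one argument or row to a line, values as JSON. arm_command: Moves the arm, as the interface text tells. Its arguments: {"type":"object","properties":{"moves":{"type":"string"},"claw":{"type":"number"},"force":{"type":"number"}},"required":["moves"]}

```bash
mkdir -p pics; ls; cat > h.py <<'E'
import numpy as np, cv2
from workcell import state, snapshot, get_calibration, job_done
def save(p,n): cv2.imwrite('pics/'+n,cv2.cvtColor(p,cv2.COLOR_RGB2BGR))
def cloud(name):
    c=get_calibration(name); p,d=snapshot(name); K=c['camera_matrix'];T=np.array(c['pose'])
    v,u=np.mgrid[0:480,0:640]
    P=np.stack([(u-K[0][2])/K[0][0]*d,-(v-K[1][2])/K[1][1]*d,-d],-1)
    W=P@T[:3,:3].T+T[:3,3]; W[d==0]=np.nan
    return p,d,W
E
python3 - <<'E'
from h import *
print(state())
for n in('scene','top'):
    c=get_calibration(n); print(c)
    p,d,W=cloud(n); save(p,n+'0.png'); np.savez(n+'0.npz',p=p,W=W)
E
```

```text
pics
{'time_s': 0.0, 'joints': array([ 1.34903387e+00,  3.14214805e-01, -4.80738442e-02,  1.21020659e+00,
        3.57346636e-05,  1.57081277e+00]), 'dq': array([ 9.61948954e-04,  1.79056382e-04, -1.93022913e-05, -1.56392254e-03,
        2.29215231e-04, -6.76012887e-04]), 'tau': array([ 5.89873162e-04, -5.39586461e+01,  3.39751911e+01,  1.90713984e-02,
       -5.40587598e-05, -1.85354686e-06]), 'ee_pos': array([0.13183064, 0.58474443, 0.23044359]), 'eef_rot': array([-1.11746719e-04,  1.10662305e-01,  9.93857702e-01, -8.42265113e-04]), 'ft_force': array([-0.46766193,  0.1764979 , -0.16982936]), 'moment': array([0.02645512, 0.01297374, 0.04286072]), 'grip_width': 1.0036065407687522}
{'camera_matrix': array([[441.9199546 ,   0.        , 320.04166457],
       [  0.        , 441.9199546 , 235.4366776 ],
       [  0.        ,   0.        ,   1.        ]]), 'pose': array([[ 0.87435924, -0.30777371,  0.37519498,  0.97420916],
       [ 0.4852761 ,  0.55175683, -0.67828572, -0.7884507 ],
       [ 0.00174212,  0.77513854,  0.6317889 ,  0.89012666],
       [ 0.        ,  0.        ,  0.        ,  1.        ]])}
{'camera_matrix': array([[433.8861073 ,   0.        , 310.58710793],
       [  0.        , 433.8861073 , 239.01225736],
       [  0.        ,   0.        ,   1.        ]]), 'pose': array([[ 0.01693028,  0.9815711 , -0.19034585,  0.35272939],
       [-0.99957278,  0.01207968, -0.02661462, -0.0184515 ],
       [-0.02382483,  0.19071513,  0.98135626,  1.13191133],
       [ 0.        ,  0.        ,  0.        ,  1.        ]])}
```

View pics/scene0.png

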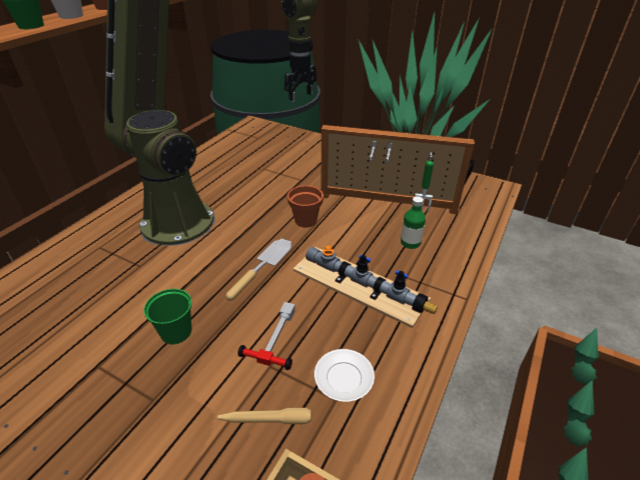

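View pics/top0.png

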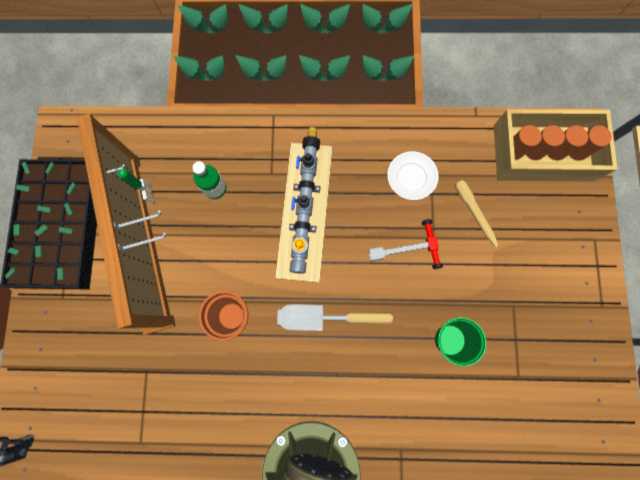

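The scene picture shows the key lying in the middle (socket at (288,311), red bar at (265,356)), the plug at (328,251) and the hooks at (374,148) and (390,150). In the top picture the plug is at (300,244), the socket at (377,254), the bar at (432,244), and the hooks run to tips at (157,214) and (163,237).

```bash
python3 - <<'E'
from h import *
np.set_printoptions(precision=4,suppress=True)
for n,rr in (('top',dict(plug=(280,320,225,265),key=(360,450,210,280),hook=(110,172,200,262))),('scene',dict(plug=(310,345,238,270),key=(230,305,295,375),hook=(362,400,135,170)))):
    z=np.load(n+'0.npz');p=z['p'];W=z['W'];h=cv2.cvtColor(p,cv2.COLOR_RGB2HSV);H,S,V=[h[...,i].astype(int) for i in range(3)]
    def box(b):
        m=np.zeros(H.shape,bool);m[b[2]:b[3],b[0]:b[1]]=1;return m
    m=box(rr['plug'])&(H>8)&(H<28)&(S>180)&(V>150)&(W[...,2]>0.05)
    q=W[m];print(n,'plug',len(q),q.mean(0),q.min(0),q.max(0)); t=q[q[:,2]>0.083];print(' head',len(t),t.mean(0),np.ptp(t,axis=0))
    m=box(rr['key'])&((H<6)|(H>174))&(S>180)&(W[...,2]>0.012)
    q=W[m];print(n,'bar',len(q),q.mean(0),np.median(q,0),q[:,1].min(),q[:,1].max(),q[:,0].min(),q[:,0].max())
    c,ev=np.linalg.svd(q[:,:2]-q[:,:2].mean(0),full_matrices=False)[1:];print(ev[0])
    m=box(rr['key'])&(S<90)&(W[...,2]>0.012)
    q=W[m];print(n,'steel',len(q),q.mean(0));c,ev=np.linalg.svd(q[:,:2]-q[:,:2].mean(0),full_matrices=False)[1:];print(ev[0],q[q[:,1].argmax()],q[q[:,1].argmin()])
    m=box(rr['hook'])&(S<90)&(V>90)
    q=W[m];v,u=np.where(m);print('hook',len(q))
    for i in range(0,len(q),max(1,len(q)//25)):print(u[i],v[i],q[i])
E
python3 - <<'E'
import cv2
a=cv2.imread('pics/top0.png')[180:330,70:190];b=cv2.imread('pics/scene0.png')[125:200,340:440]
import numpy as np
A=cv2.resize(a,None,fx=4,fy=4);B=cv2.resize(b,None,fx=3,fy=3)
c=np.zeros((600,800,3),np.uint8);c[:600,:480]=A;c[:225,490:790]=B;cv2.imwrite('pics/c1.png',c)
E
```

```text
top plug 100 [0.5426 0.0381 0.0842] [0.5301 0.0258 0.0724] [0.5575 0.0511 0.0941]
 head 64 [0.5425 0.0384 0.0886] [0.0255 0.0248 0.0096]
top bar 281 [ 0.5618 -0.3023  0.0232] [ 0.561  -0.3024  0.0234] -0.3200494632131885 -0.2850333619352823 0.5094346433710575 0.6137396735299214
[-0.9806 -0.196 ]
top steel 434 [ 0.5414 -0.2157  0.0237]
[-0.1868  0.9824] [ 0.5399 -0.1392  0.028 ] [ 0.5071 -0.3259  0.0217]
hook 474
144 200 [0.6663 0.4558 0.0311]
159 210 [0.6468 0.4245 0.0026]
160 214 [0.5796 0.3337 0.2266]
153 216 [0.5775 0.3528 0.2163]
153 217 [0.575  0.3523 0.217 ]
151 218 [0.5734 0.3577 0.2142]
149 219 [0.5705 0.3609 0.2168]
126 221 [0.5783 0.4373 0.1615]
113 222 [0.5532 0.4189 0.2587]
138 222 [0.5639 0.3853 0.215 ]
129 223 [0.5602 0.4026 0.2203]
124 224 [0.5586 0.4149 0.2171]
122 225 [0.5553 0.417  0.2215]
124 226 [0.5548 0.4159 0.214 ]
165 234 [0.5337 0.3159 0.2353]
159 237 [0.5299 0.334  0.2204]
145 239 [0.5542 0.4286 0.0669]
143 240 [0.5489 0.4273 0.0813]
142 241 [0.5452 0.427  0.0874]
139 242 [0.5377 0.4226 0.1143]
136 243 [0.5322 0.4225 0.1306]
131 244 [0.5242 0.4203 0.1615]
12
[... 706 characters left out ...]
012 0.4102 0.2114]
388 148 [0.5496 0.425  0.2171]
371 149 [0.4996 0.4061 0.2093]
374 149 [0.5132 0.3975 0.2169]
390 149 [0.5593 0.4173 0.2196]
373 150 [0.5138 0.3881 0.2179]
390 150 [0.5607 0.4143 0.2179]
373 151 [0.5155 0.3845 0.2165]
390 151 [0.5614 0.4133 0.2151]
373 152 [0.5189 0.3767 0.2176]
389 152 [0.5646 0.3956 0.2207]
373 153 [0.5213 0.3712 0.2173]
389 153 [0.5668 0.3902 0.2204]
372 154 [0.5225 0.3604 0.2193]
389 154 [0.5688 0.3857 0.2196]
372 155 [0.5241 0.3569 0.2179]
389 155 [0.5703 0.3823 0.2181]
371 156 [0.5245 0.3483 0.2187]
388 156 [0.5705 0.3736 0.2189]
371 157 [0.5386 0.3133 0.2361]
388 157 [0.5736 0.3656 0.2202]
387 158 [0.583  0.3305 0.2364]
371 159 [0.5371 0.3184 0.2264]
```

View pics/c1.png

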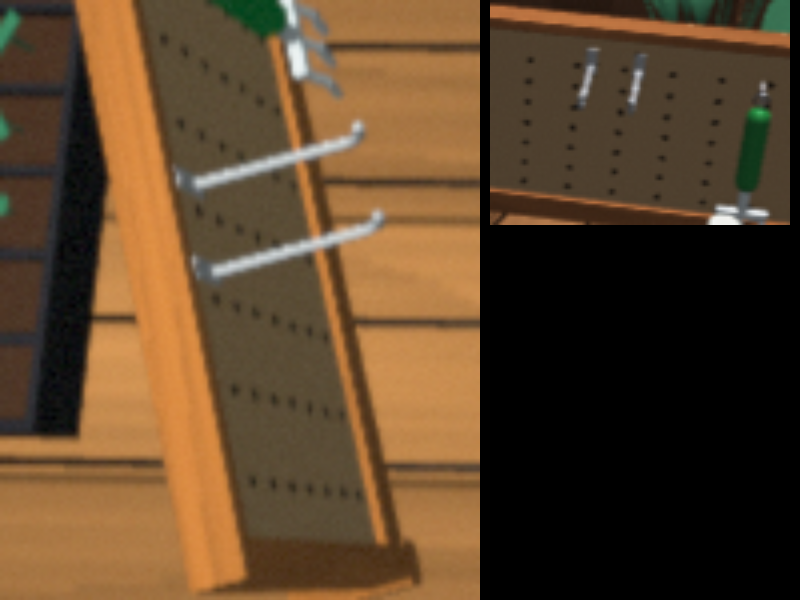

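```bash
cat >> h.py <<'E'
from scipy.spatial.transform import Rotation as Rn
def pose():
    s=state();q=s['eef_rot'];return np.array(s['ee_pos']),Rn.from_quat([q[1],q[2],q[3],q[0]])
def frame(z,y):
    "tool orientation from tool z and (approx) tool y"
    z=np.array(z,float);z/=np.linalg.norm(z);y=np.array(y,float);y-=z*(y@z);y/=np.linalg.norm(y)
    return Rn.from_matrix(np.stack([np.cross(y,z),y,z],1))
def plan(wps,v=0.05,w=0.17,start=None):
    "print rows through world waypoints [(pos,Rn)]"
    p,R=start or pose();rows=[]
    for P,Q in wps:
        P=np.array(P);rv=(R.inv()*Q).as_rotvec();n=max(1,int(np.ceil(max(np.linalg.norm(P-p)/v,np.linalg.norm(rv)/w))))
        for i in range(n):
            sh=R.inv().apply((P-p)/n);rows.append(np.r_[sh,rv/n]);R=R*Rn.from_rotvec(rv/n);p=p+(P-p)/n
            p=p if i<n-1 else P
            # equal steps
            rows[-1][:3]=rows[-1][:3]
            if i<n-1: n_left=n-1-i
        R=Q
    for i in range(0,len(rows),12): print('; '.join(' '.join('%.4g'%round(x,4) for x in r) for r in rows[i:i+12]),'\n--')
E
python3 - <<'E'
import re
s=open('h.py').read();i=s.index('        for i in range(n):\n            sh=')
j=s.index('        R=Q\n')
s=s[:i]+'''        d=(P-p)/n
        for i in range(n):
            rows.append(np.r_[R.inv().apply(d),rv/n]);R=R*Rn.from_rotvec(rv/n)
        p=P
'''+s[j:]
open('h.py','w').write(s)
E
python3 - <<'E'
from h import *
D=frame([0,0,-1],[0.25,0.97,0]) ; 
p,R=pose()
plan([(p+[0.05,-0.05,0.16],R),([0.40,0.24,0.42],frame([0,0,-1],[-.25,0.97,0]))])
for n in('top','scene'):
    z=np.load(n+'0.npz');W=z['W'];p=z['p'];h=cv2.cvtColor(p,cv2.COLOR_RGB2HSV).astype(int)
    m=(W[...,2]>0.003)&(W[...,2]<0.03)&(h[...,1]<140)&(h[...,2]>170)&(abs(W[...,0]-.62)<.22)&(abs(W[...,1]-.03)<.1)
    q=W[m][:,:2];print(n,len(q),cv2.minAreaRect(q.astype(np.float32)))
E
```

```text
-0.0149 -0.0095 -0.04 0 0 0; -0.0149 -0.0095 -0.04 0 0 0; -0.0149 -0.0095 -0.04 0 0 0; -0.0149 -0.0095 -0.04 0 0 0; -0.0347 -0.03 -0.0036 -0.0002 -0 -0.0593; -0.0329 -0.032 -0.0036 -0.0002 -0 -0.0593; -0.0309 -0.0338 -0.0036 -0.0002 -0 -0.0593; -0.0289 -0.0356 -0.0037 -0.0002 -0 -0.0593; -0.0267 -0.0373 -0.0037 -0.0002 -0 -0.0593; -0.0244 -0.0388 -0.0037 -0.0002 -0 -0.0593; -0.0221 -0.0402 -0.0037 -0.0002 -0 -0.0593; -0.0197 -0.0414 -0.0037 -0.0002 -0 -0.0593 
--
top 3664 ((0.6216837167739868, 0.045686911791563034), (0.144391268491745, 0.4409562051296234), 85.22358703613281)
scene 1938 ((0.645027756690979, 0.03146148845553398), (0.1262669712305069, 0.3812462389469147), 84.90342712402344)
```

```bash
python3 - <<'E'
from h import *
p,R=pose()
plan([(p+[0.05,-0.05,0.16],R),([0.40,0.24,0.42],frame([0,0,-1],[.8,0.6,0]))])
E
```

```text
-0.0149 -0.0095 -0.04 0 0 0; -0.0149 -0.0095 -0.04 0 0 0; -0.0149 -0.0095 -0.04 0 0 0; -0.0149 -0.0095 -0.04 0 0 0; -0.0347 -0.03 -0.0036 -0.0002 0.0001 0.0882; -0.0372 -0.0268 -0.0036 -0.0002 0.0001 0.0882; -0.0394 -0.0234 -0.0037 -0.0002 0.0001 0.0882; -0.0413 -0.0198 -0.0037 -0.0002 0.0001 0.0882; -0.0429 -0.0161 -0.0037 -0.0002 0.0001 0.0882; -0.0442 -0.0123 -0.0037 -0.0002 0.0001 0.0882; -0.0451 -0.0083 -0.0037 -0.0002 0.0001 0.0882; -0.0456 -0.0043 -0.0037 -0.0002 0.0001 0.0882 
--
```

Request:
arm_command(
  moves="-0.015 -0.0095 -0.04 0 0 0; -0.015 -0.0095 -0.04 0 0 0; -0.015 -0.0095 -0.04 0 0 0; -0.015 -0.0095 -0.04 0 0 0; -0.035 -0.03 -0.0036 0 0 0.088; -0.037 -0.027 -0.0036 0 0 0.088; -0.039 -0.023 -0.0036 0 0 0.088; -0.041 -0.02 -0.0036 0 0 0.088; -0.043 -0.016 -0.0036 0 0 0.088; -0.044 -0.012 -0.0036 0 0 0.088; -0.045 -0.008 -0.0036 0 0 0.088; -0.046 -0.004 -0.0036 0 0 0.088",
)

```text
time_s: 1.6
ee_pos: [0.4013, 0.2399, 0.4199]
eef_rot: [-0.0, 0.448, 0.894, -0.0]
ft_force: [0.2, 0.2, -0.3]
grip_width: 1.004
```

```bash
cat > fit.py <<'E'
E
python3 - <<'E'
from h import *
np.set_printoptions(precision=4,suppress=True)
s=state();print(s['joints'],s['ee_pos'],s['eef_rot'])
c=get_calibration('wrist');print(c['pose'],c['camera_matrix'])
p,d,W=cloud('wrist');save(p,'w1.png');np.savez('w1.npz',p=p,W=W,T=c['pose'],K=c['camera_matrix'])
R=frame([0,0,-1],[.8,0.6,0])
plan([([0.5,-0.10,0.36],frame([0,0,-1],[.982,0.187,0]))])
E
```

```text
[0.5388 0.0531 0.0612 1.5794 0.     1.4674] [0.4013 0.2399 0.4199] [-0.0001  0.4478  0.8941 -0.0002]
[[ 0.8008 -0.5742 -0.1702  0.3584]
 [ 0.5989  0.7679  0.2273  0.2974]
 [ 0.0002 -0.2839  0.9588  0.5639]
 [ 0.      0.      0.      1.    ]] [[410.2481   0.     323.308 ]
 [  0.     410.2481 240.6639]
 [  0.       0.       1.    ]]
-0.0409 -0.0153 0.0077 0.0001 0.0005 0.056; -0.0417 -0.013 0.0077 0.0001 0.0005 0.056; -0.0424 -0.0106 0.0077 0.0001 0.0005 0.056; -0.0429 -0.0082 0.0076 0.0001 0.0005 0.056; -0.0433 -0.0058 0.0076 0.0001 0.0005 0.056; -0.0436 -0.0034 0.0076 0.0001 0.0005 0.056; -0.0437 -0.001 0.0076 0.0001 0.0005 0.056; -0.0437 0.0015 0.0076 0.0001 0.0005 0.056 
--
```

View pics/w1.png

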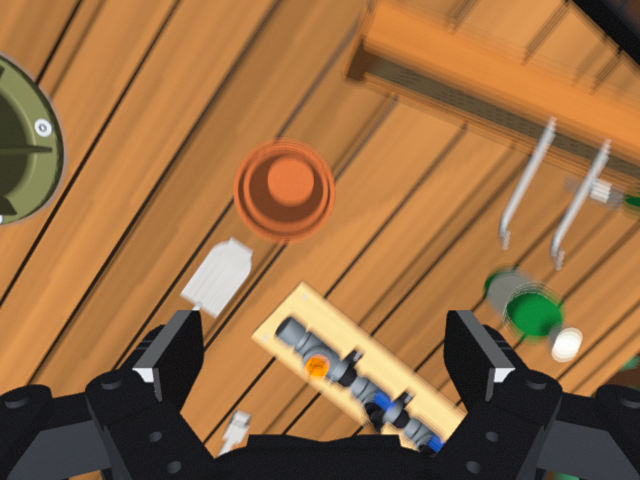

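The wrist picture shows the hooks as rods from (551,125) to (505,230) and from (605,150) to (557,245), and the plug at (316,366). I'll measure both now.

```bash
python3 - <<'E'
from h import *
np.set_printoptions(precision=4,suppress=True)
z=np.load('w1.npz');p=z['p'];W=z['W'];T=z['T'];K=z['K']
h=cv2.cvtColor(p,cv2.COLOR_RGB2HSV).astype(int);H,S,V=h[...,0],h[...,1],h[...,2]
v,u=np.mgrid[0:480,0:640]
def ray(u,v,zz):
    d=np.stack([(u-K[0,2])/K[0,0],-(v-K[1,2])/K[1,1],-np.ones_like(u,float)],-1)@T[:3,:3].T
    return T[:3,3]+d*((zz-T[2,3])/d[...,2])[...,None]
m=(S<60)&(V>90)&(W[...,2]>0.16)&(u>480)&(u<630)&(v>100)&(v<280)
n,l,st,c=cv2.connectedComponentsWithStats(m.astype(np.uint8))
for i in range(1,n):
    if st[i,4]<100: continue
    q=W[l==i];print(st[i],np.median(q,0),q.min(0),q.max(0))
    mm=(l==i); t=W[mm]; low=abs(t[:,2]-.215)<.012
    r=ray(u[mm].astype(float)[low],v[mm].astype(float)[low],0.215)
    c0=r.mean(0);e=np.linalg.svd(r-c0,full_matrices=False)[2][0];s=(r-c0)@e;print(' ray line',c0,e,s.min(),s.max(),c0+e*s.min(),c0+e*s.max(),'depthmean',t[low].mean(0))
m=(H>8)&(H<28)&(S>180)&(V>150)&(W[...,2]>.07)&(abs(u-316)<25)&(abs(v-366)<25)
q=W[m];print('plug',len(q),q.mean(0),q.min(0),q.max(0));t=q[q[:,2]>.087];print(t.mean(0),np.ptp(t,axis=0))
E
```

```text
[500 123  53 113 693] [0.5202 0.3639 0.2192] [0.5066 0.3135 0.2147] [0.5365 0.4056 0.2381]
 ray line [0.5216 0.3657 0.215 ] [ 0.3006 -0.9538 -0.    ] -0.04297207911987153 0.050399841778530886 [0.5087 0.4067 0.215 ] [0.5368 0.3176 0.215 ] depthmean [0.5196 0.3649 0.2193]
[552 146  56 107 683] [0.5693 0.3764 0.2191] [0.5546 0.3294 0.2152] [0.5831 0.42   0.2339]
 ray line [0.5713 0.3781 0.215 ] [ 0.3015 -0.9535 -0.    ] -0.04478155741849173 0.0497114990655707 [0.5578 0.4208 0.215 ] [0.5863 0.3307 0.215 ] depthmean [0.5687 0.3772 0.2193]
plug 287 [0.541  0.038  0.0854] [0.5294 0.0222 0.0737] [0.559  0.0494 0.0939]
[0.5431 0.0389 0.0898] [0.0212 0.0235 0.0068]
```

Request:
arm_command(
  moves="-0.041 -0.015 0.0077 0 0 0.056; -0.042 -0.013 0.0077 0 0 0.056; -0.042 -0.011 0.0077 0 0 0.056; -0.043 -0.008 0.0077 0 0 0.056; -0.043 -0.006 0.0077 0 0 0.056; -0.044 -0.003 0.0077 0 0 0.056; -0.044 -0.001 0.0077 0 0 0.056; -0.044 0.0015 0.0077 0 0 0.056; 0 0 0 0 0 0",
)

```text
time_s: 2.78
ee_pos: [0.5002, -0.0967, 0.357]
eef_rot: [-0.001, 0.636, 0.772, -0.001]
ft_force: [-0.6, 0.4, -0.3]
grip_width: 0.996
```

```bash
python3 - <<'E'
from h import *
np.set_printoptions(precision=4,suppress=True)
s=state();print(s['joints'],s['ee_pos'],s['eef_rot'])
c=get_calibration('wrist')
p,d,W=cloud('wrist');save(p,'w2.png');np.savez('w2.npz',p=p,W=W,T=c['pose'],K=c['camera_matrix'])
E
```

```text
[-0.1907  0.1227 -0.0038  1.4467 -0.0004  1.1869] [ 0.5002 -0.0967  0.357 ] [-0.0009  0.6356  0.772  -0.0007]
```

View pics/w2.png

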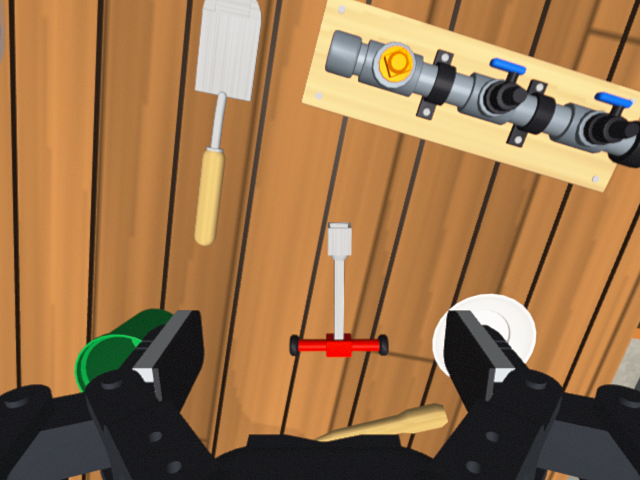

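The second wrist picture shows the socket mouth at about (340,223), the bar at (339,345) and the plug head at (397,63). The key is nearly vertical in the image. Next I'll measure the key and the yaw of the head's square.

```bash
python3 - <<'E'
from h import *
np.set_printoptions(precision=4,suppress=True)
z=np.load('w2.npz');p=z['p'];W=z['W'];T=z['T'];K=z['K']
h=cv2.cvtColor(p,cv2.COLOR_RGB2HSV).astype(int);H,S,V=h[...,0],h[...,1],h[...,2]
v,u=np.mgrid[0:480,0:640]
def ray(u,v,zz):
    d=np.stack([(u-K[0,2])/K[0,0],-(v-K[1,2])/K[1,1],-np.ones_like(u,float)],-1)@T[:3,:3].T
    return T[:3,3]+d*((zz-T[2,3])/d[...,2])[...,None]
f=lambda m,zz:ray(u[m].astype(float),v[m].astype(float),zz)
m=((H<6)|(H>174))&(S>180)&(abs(v-345)<20)&(abs(u-339)<60)&(W[...,2]>.01)
blk=m&(W[...,2]>.0235)
r=f(m,.014);print('bar',r.mean(0),W[m].mean(0),'z max',W[m][:,2].max());e=np.linalg.svd(r-r.mean(0))[2][0];print(e,np.degrees(np.arctan2(e[1],e[0])))
m=(S<60)&(V>100)&(abs(u-340)<10)&(v>262)&(v<330)
r=f(m,.020);print('shaft',r.mean(0),W[m].mean(0));e=np.linalg.svd(r-r.mean(0),full_matrices=False)[2][0];print(e,np.degrees(np.arctan2(e[1],e[0])))
m=(S<60)&(V>100)&(abs(u-340)<18)&(v>215)&(v<262)&(W[...,2]>.018)
print('sock',len(W[m]),W[m].mean(0),W[m].min(0),W[m].max(0)); r=f(m,.028);print(r.mean(0),cv2.minAreaRect(r[:,:2].astype(np.float32)))
m=(H>8)&(H<28)&(S>180)&(V>150)&(abs(u-397)<25)&(abs(v-63)<25)&(W[...,2]>.06)
print('plug',W[m].mean(0)); hd=m&(W[...,2]>.0865);r=f(hd,.09);print('head',len(r),r.mean(0),W[hd].mean(0),cv2.minAreaRect(W[hd][:,:2].astype(np.float32)))
sh=m&(W[...,2]<.08); print('shoulder',W[sh].mean(0),cv2.minEnclosingCircle(f(m,.075)[:,:2].astype(np.float32)))
c=p[35:95,365:430];c2=p[205:275,305:375]
o=np.zeros((560,800,3),np.uint8);a=cv2.resize(c,(433,400),interpolation=cv2.INTER_CUBIC);b=cv2.resize(c2,(350,350),interpolation=cv2.INTER_CUBIC);o[:400,:433]=a;o[:350,440:790]=b;save(o,'c2.png')
E
```

```text
bar [ 0.5618 -0.3076  0.014 ] [ 0.5604 -0.3025  0.0228] z max 0.02928778103103863
[0.981 0.194 0.   ] 11.187985012893046
shaft [ 0.5465 -0.2345  0.02  ] [nan nan nan]
[ 0.2025 -0.9793 -0.    ] -78.31667380950705
sock 726 [ 0.5321 -0.1624  0.0285] [ 0.5153 -0.1887  0.0189] [ 0.5479 -0.1412  0.0314]
[ 0.5321 -0.1625  0.028 ] ((0.5327059030532837, -0.16346704959869385), (0.02754984237253666, 0.04409822076559067), 11.25743293762207)
plug [0.543  0.0361 0.0838]
head 465 [0.544  0.0366 0.09  ] [0.5441 0.0366 0.0898] ((0.5443784594535828, 0.03671640530228615), (0.01994071528315544, 0.019827738404273987), 28.889028549194336)
shoulder [0.5418 0.0359 0.0764] ((0.5440991520881653, 0.03732139617204666), 0.015832802280783653)
```

View pics/c2.png

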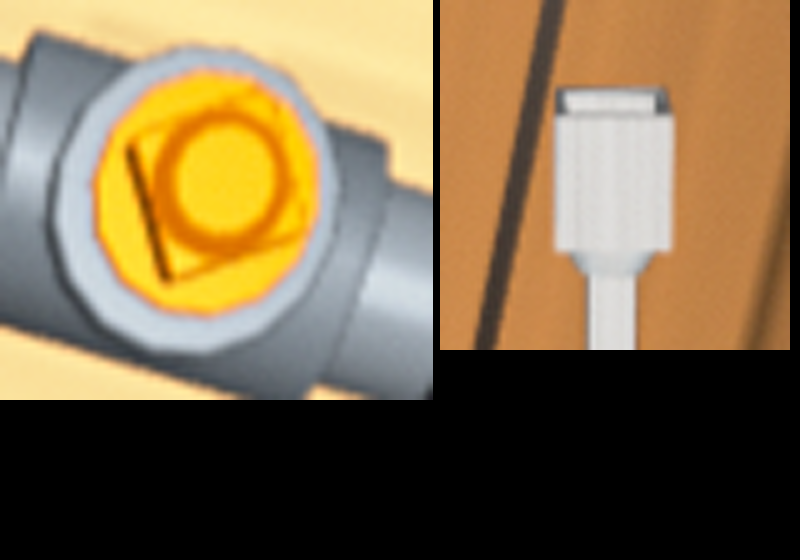

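The crop shows the head's square with corners at about (130,148), (165,282), (302,237) and (255,85). That puts it about 17° off the image axes, so I'll convert it to a world yaw.

```bash
python3 - <<'E'
from h import *
np.set_printoptions(precision=4,suppress=True)
z=np.load('w2.npz');T=z['T'];K=z['K']
def ray(u,v,zz):
    d=np.array([(u-K[0,2])/K[0,0],-(v-K[1,2])/K[1,1],-1])@T[:3,:3].T
    return T[:3,3]+d*((zz-T[2,3])/d[2])
C=[ray(365+a/6.667,35+b/6.667,.086) for a,b in [(130,148),(165,282),(302,237),(255,85)]]
C=np.array(C);print(C,C.mean(0))
for i in range(4):
    e=C[(i+1)%4]-C[i];print(np.linalg.norm(e),np.degrees(np.arctan2(e[1],e[0]))%90)
# FK fit
J=np.array([[1.34903387,.314214805,-.0480738442,1.21020659],[.5388,.0531,.0612,1.5794],[-.1907,.1227,-.0038,1.4467]]);P=np.array([[.13183064,.58474443,.23044359],[.4013,.2399,.4199],[.5002,-.0967,.357]])
print(np.hypot(P[:,0],P[:,1]),P[:,2],J[:,1]-J[:,2]+J[:,3],np.arctan2(P[:,1],P[:,0]))
# key lying: mouth/bar
k=np.array([np.cos(np.radians(-78.6)),np.sin(np.radians(-78.6)),0]);bar=np.array([.5618,-.3076,.014]);print('k',k,'grip60',bar-.105*k,'mouth',bar-.165*k)
E
```

```text
[[0.5314 0.0392 0.086 ]
 [0.5404 0.0232 0.086 ]
 [0.5579 0.0326 0.086 ]
 [0.5466 0.0504 0.086 ]] [0.5441 0.0363 0.086 ]
0.018366723941061796 29.113538375364804
0.019916757753472306 28.332700192515656
0.02106238599481495 32.514232262176435
0.018817548424793364 36.40159123424448
[0.5994 0.4675 0.5095] [0.2304 0.4199 0.357 ] [1.5725 1.5713 1.5732] [ 1.3491  0.5388 -0.191 ]
k [ 0.1977 -0.9803  0.    ] grip60 [ 0.541  -0.2047  0.014 ] mouth [ 0.5292 -0.1459  0.014 ]
```

```bash
cat >> h.py <<'E'
k=np.array([.1977,-.9803,0]); kq=np.array([.9803,.1977,0]); al=np.radians(30)
Tz=np.array([0,0,-1])*np.cos(al)-k*np.sin(al)
RG=frame(Tz,kq); PG=np.array([.5405,-.204,.014])+.0075*Tz
E
python3 - <<'E'
from h import *
print(PG,Tz)
plan([(PG-.09*Tz,RG)])
plan([(PG,RG)],v=.025,start=(PG-.09*Tz,RG))
from scipy.optimize import least_squares
J=np.array([[.314214805,-.0480738442],[.0531,.0612],[.1227,-.0038]]);r=np.array([.5994,.4675,.5095]);z=np.array([.2304,.4199,.357])
def f(x):
    a,L2,L3,h=x;return np.r_[a+L2*np.sin(J[:,0])+L3*np.cos(J[:,0]-J[:,1])-r,h+L2*np.cos(J[:,0])-L3*np.sin(J[:,0]-J[:,1])-z]
s=least_squares(f,[0,.4,.4,.1]);print(s.x,s.fun)
def f(x):
    a,L2,L3,h,e=x;return np.r_[a+L2*np.sin(J[:,0])+L3*np.cos(J[:,0]-J[:,1])+e*np.sin(J[:,0]-J[:,1])-r,h+L2*np.cos(J[:,0])-L3*np.sin(J[:,0]-J[:,1])+e*np.cos(J[:,0]-J[:,1])-z]
s=least_squares(f,[0,.4,.4,.1,0]);print(s.x,s.fun)
E
```

```text
[ 0.53975862 -0.20032387  0.00750481] [-0.09885    0.49015   -0.8660254]
-0.0223 0.0028 0.0389 -0.0001 0.0747 -0.0006; -0.0251 0.0027 0.0371 -0.0001 0.0747 -0.0006; -0.0278 0.0027 0.0351 -0.0001 0.0747 -0.0006; -0.0304 0.0027 0.0329 -0.0001 0.0747 -0.0006; -0.0327 0.0027 0.0306 -0.0001 0.0747 -0.0006; -0.0349 0.0027 0.028 -0.0001 0.0747 -0.0006; -0.0369 0.0026 0.0254 -0.0001 0.0747 -0.0006 
--
-0 0 0.0225 0 0 0; 0 0 0.0225 0 0 0; 0 0 0.0225 0 0 0; 0 0 0.0225 0 0 0 
--
[-0.00572791  0.62470722  0.44101852 -0.20742892] [ 3.41427604e-04  9.32513625e-04 -1.27394165e-03 -1.14566476e-05
  7.00045990e-05 -5.85458577e-05]
[-0.00196138  0.5466775   0.44091822 -0.18626857  0.05672703] [ 2.46552267e-06 -2.16473137e-06 -3.01292339e-07  1.98834237e-05
  3.49768740e-05 -5.48590284e-05]
```

Request:
arm_command(
  moves="-0.0223 0.0028 0.039 0 0.0747 0; -0.0251 0.0027 0.0371 0 0.0747 0; -0.0278 0.0027 0.0351 0 0.0747 0; -0.0304 0.0027 0.0329 0 0.0747 0; -0.0327 0.0027 0.0306 0 0.0747 0; -0.0349 0.0027 0.028 0 0.0747 0; -0.0369 0.0026 0.0254 0 0.0747 0; 0 0 0 0 0 0",
  claw=0.05,
)

```text
time_s: 3.82
ee_pos: [0.5467, -0.2427, 0.0794]
eef_rot: [-0.206, 0.613, 0.745, 0.163]
ft_force: [0.2, 1.0, -0.1]
grip_width: 0.589
```

```bash
python3 - <<'E'
from h import *
np.set_printoptions(precision=4,suppress=True)
s=state();print(s['joints'],s['ee_pos'],PG-.09*Tz,s['grip_width'])
p,R=pose();print('target in tool',R.inv().apply(PG-p),(R.inv()*RG).as_rotvec())
# L4 from this pose: j1 axis plane -> wrist
j=s['joints'];a,L2,L3,hh,e=-.00196,.54668,.44092,-.18627,.05673
rw=a+L2*np.sin(j[1])+L3*np.cos(j[1]-j[2])+e*np.sin(j[1]-j[2]);zw=L2*np.cos(j[1])-L3*np.sin(j[1]-j[2])+e*np.cos(j[1]-j[2])
print('pitch',j[1]-j[2]+j[3],'wrist r',rw,'z+h',zw, 'tool z',R.apply([0,0,1]))
p_,d,W=cloud('wrist');save(p_,'w3.png')
E
```

```text
[-0.61    0.7441  0.1583  1.3913  0.3525  0.6935] [ 0.5467 -0.2427  0.0794] [ 0.5487 -0.2444  0.0854] 0.5885369432617312
target in tool [0.0006 0.0021 0.0837] [-0.0063 -0.0077 -0.0067]
pitch 1.9771308836318835 wrist r 0.7670903294827041 z+h 0.20566399293123083 tool z [-0.1063  0.4955 -0.8621]
```

View pics/w3.png

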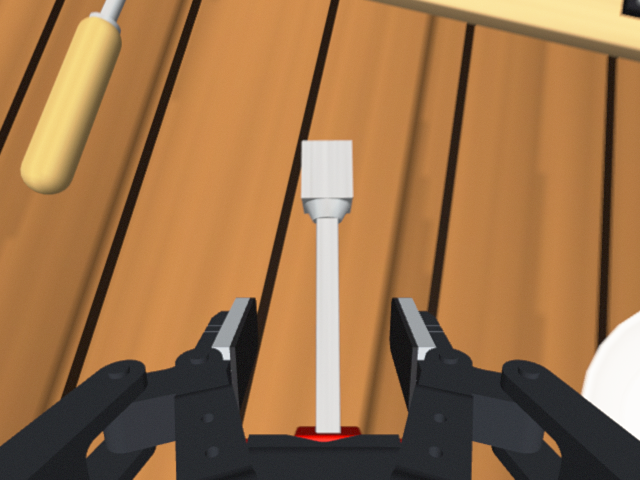

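The key sits centred between the fingers: shaft at column 328, finger middle at 324. I'll go in and close.

Request:
arm_command(
  moves="0 0.0005 0.021 -0.002 -0.002 -0.002; 0 0.0005 0.021 -0.002 -0.002 -0.002; 0 0.0005 0.021 -0.002 -0.002 -0.002; 0 0.0005 0.019 0 -0.002 0; 0 0 0 0 0 0; 0 0 0 0 0 0",
)

```text
time_s: 4.62
ee_pos: [0.545, -0.2034, 0.018]
eef_rot: [-0.193, 0.611, 0.75, 0.164]
ft_force: [0.5, -0.1, 0.1]
grip_width: 0.583
```

Request:
arm_command(
  moves="0 0 0 0 0 0; 0 0 0 0 0 0; 0 0 0 0 0 0; 0 0 0 0 0 0; 0 0 0 0 0 0",
  claw=0,
  force=100,
)

```text
time_s: 5.25
ee_pos: [0.5438, -0.204, 0.0162]
eef_rot: [-0.194, 0.612, 0.749, 0.164]
ft_force: [-1.8, -1.9, 6.6]
grip_width: 0.09
```

```bash
cat >> h.py <<'E'
from scipy.optimize import least_squares
def fk(j):
    a,L2,L3,e,h,A,B=-.00196,.54668,.44092,.05673,.290,.145,.331
    R0=Rn.from_euler('z',j[0]);q=j[1]-j[2];pt=q+j[3]
    w=R0.apply([a+L2*np.sin(j[1])+L3*np.cos(q)+e*np.sin(q),0,h+L2*np.cos(j[1])-L3*np.sin(q)+e*np.cos(q)])
    R1=R0*Rn.from_euler('y',pt);p=w+R1.apply([A,0,0]);R2=R1*Rn.from_euler('z',j[4]);p=p+R2.apply([B,0,0])
    R3=R2*Rn.from_euler('x',j[5]);return p,R3*Rn.from_matrix([[0,0,1],[0,1,0],[-1,0,0]])
lo=np.array([-2.67,-.69,-1.03,-2.08,-1.42,-3.14]);hi=np.array([2.67,1.73,1.25,2.16,1.45,3.14])
def ik(P,Q,j0):
    f=lambda j:np.r_[fk(j)[0]-P,.3*(fk(j)[1].inv()*Q).as_rotvec()]
    s=least_squares(f,np.clip(j0,lo+.01,hi-.01),bounds=(lo,hi));return s.x,np.abs(s.fun).max()
E
python3 - <<'E'
from h import *
np.set_printoptions(precision=4,suppress=True)
s=state();print(s['joints'],s['ee_pos'],PG,s['grip_width']*.0854,s['ft_force'])
p,R=pose();P,Q=fk(s['joints']);print(P-p,(Q.inv()*R).as_rotvec())
# grip relation: key frame
kR=Rn.from_matrix(np.stack([np.cross(kq,k),kq,k],1)) # key axes: z=k, y=kq
# key pose lying, key in tool
mouth=np.array([.5405,-.204,.014])-.06*k
rel=R.inv()*kR; off=R.inv().apply(mouth-p); print('mouth in tool',off)
def tool_for(mp,yaw): # key upright: key y direction angle yaw
    K_=Rn.from_euler('z',yaw)  # x->, y-> rotated
    Q=K_*rel.inv(); return np.array(mp)-Q.apply(off),Q
for dy in (29,-61,119,-151):
    # key y at dy
    P,Q=tool_for([.544,.0368,.075],np.radians(dy-90));
    for s0 in (s['joints'],[0.3,.5,0,1.2,-1,1],[0,.5,0,1.2,-1,-1]):
        j,e=ik(P,Q,s0);print(dy,P,Q.apply([0,0,1]),j,e)
E
```

```text
[-0.5659  0.7371 -0.0036  1.1977  0.3688  0.7352] [ 0.5438 -0.204   0.0162] [ 0.5398 -0.2003  0.0075] 0.007700934886531314 [-1.8056 -1.8794  6.5937]
[-0.0019  0.0012 -0.0005] [ 0. -0. -0.]
mouth in tool [ 0.0518 -0.0033  0.0317]
29 [0.5457 0.0403 0.1357] [ 0.4289 -0.7575 -0.4922] [ 0.6245  0.4557 -0.5426  0.763  -1.0457  1.7911] 1.2953438321972042e-11
29 [0.5457 0.0403 0.1357] [ 0.4289 -0.7575 -0.4922] [ 0.6245  0.4557 -0.5426  0.763  -1.0457  1.7911] 5.96685334475211e-10
29 [0.5457 0.0403 0.1357] [ 0.4289 -0.7575 -0.4922] [ 0.6245  0.4557 -0.5426  0.763  -1.0457  1.7911] 8.605861023802672e-11
-61 [0.5475 0.0351 0.1357] [-0.7575 -0.4289 -0.4922] [ 0.2201  1.1612  0.748   2.16   -0.2621  2.9852] 0.00963481389923916
-61 [0.5475 0.0351 0.1357] [-0.7575 -0.4289 -0.4922] [ 0.2201  1.1612  0.748   2.16   -0.2621  2.9852] 0.009634809080180322
-61 [0.5475 0.0351 0.1357] [-0.7575 -0.4289 -0.4922] [ 0.2433  1.1647  0.7298  2.16   -0.2753 -3.14  ] 0.042299248289340625
119 [0.5405 0.0385 0.1357] [ 0.7575  0.4289 -0.4922] [-0.402   0.1061 -1.03   -0.1675  0.8036 -0.7254] 0.0377880920037434
119 [0.5405 0.0385 0.1357] [ 0.7575  0.4289 -0.4922] [-0.402   0.1061 -1.03   -0.1675  0.8036 -0.7254] 0.03778786526851965
119 [0.5405 0.0385 0.1357] [ 0.7575  0.4289 -0.4922] [-0.402   0.1061 -1.03   -0.1675  0.8036 -0.7254] 0.03778805877443193
-151 [0.5423 0.0333 0.1357] [-0.4289  0.7575 -0.4922] [-0.36    1.1199  0.4343  2.0555  0.6749  3.14  ] 0.07567314378284737
-151 [0.5423 0.0333 0.1357] [-0.4289  0.7575 -0.4922] [-0.3076  0.9574  0.3181  1.8453  0.6336 -2.7122] 5.674349878859175e-13
-151 [0.5423 0.0333 0.1357] [-0.4289  0.7575 -0.4922] [-0.3076  0.9574  0.3181  1.8453  0.6336 -2.7122] 2.703859691699506e-09
```

Request:
arm_command(
  moves="0 0 -0.002 0 0 0; 0 0 0 0 0 0; 0 0 0 0 0 0; 0 -0.001 0.006 0 0 0; 0 0 0.005 0 0 0; 0 0 0 0 0 0",
  claw=0.04,
)

```text
time_s: 6.0
ee_pos: [0.5413, -0.1987, 0.0068]
eef_rot: [-0.195, 0.611, 0.749, 0.164]
ft_force: [0.3, -0.4, -0.6]
grip_width: 0.467
```

```bash
python3 - <<'E'
from h import *
np.set_printoptions(precision=4,suppress=True)
p,R=pose();s=state();print(p,R.inv().apply(PG-p),(R.inv()*RG).as_rotvec(),s['ft_force'])
p_,d,W=cloud('wrist');save(p_[200:],'w4.png')
E
```

```text
[ 0.5413 -0.1987  0.0068] [-0.0008 -0.0018 -0.0013] [0.006  0.0079 0.0041] [ 0.2705 -0.442  -0.5532]
```

View pics/w4.png

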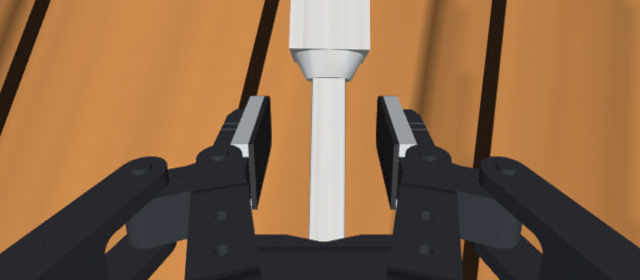

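The shaft at column 328 lies between the pads, and the TCP is at z 6.8 mm as planned. Closing now.

Request:
arm_command(
  moves="0 0 0 0 0 0; 0 0 0 0 0 0; 0 0 0 0 0 0; 0 0 0 0 0 0; 0 0 0 0 0 0",
  claw=0,
  force=100,
)

```text
time_s: 6.68
ee_pos: [0.542, -0.1996, 0.0078]
eef_rot: [-0.194, 0.612, 0.749, 0.164]
ft_force: [-0.4, -2.6, 6.1]
grip_width: 0.113
```

```bash
cat >> h.py <<'E'
kR=Rn.from_matrix(np.stack([np.cross(kq,k),kq,k],1))
import os,pickle
E
python3 - <<'E'
from h import *
np.set_printoptions(precision=4,suppress=True)
s=state();p,R=pose();print(p,s['joints'],s['grip_width']*85.4,s['ft_force'])
mouth=np.array([.5405,-.204,.014])-.06*k
rel=R.inv()*kR;off=R.inv().apply(mouth-p);pickle.dump((rel,off),open('grip.pkl','wb'))
print(off)
def tool_for(mp,yaw):
    Q=Rn.from_euler('z',yaw)*rel.inv();return np.array(mp)-Q.apply(off),Q
yaw=np.radians(29-90)
# route
W1=(p+[0,0,.15],R)
P,Q=tool_for([.51,.0,.15],yaw)
Pu,Qu=tool_for([.544,.0368,.125],yaw)
Ps,_=tool_for([.544,.0368,.075],yaw)
for X in (W1,(P,Q),(Pu,Qu),(Ps,Qu)): print(X[0],ik(X[0],X[1],[.3,.5,-.3,1,-.6,1.2]))
plan([W1]);print()
plan([(Pu,Qu)],v=.04,w=.15,start=W1)
E
```

```text
[ 0.542  -0.1996  0.0078] [-0.5615  0.7394 -0.0212  1.1762  0.37    0.7388] 9.649093608168089 [-0.3964 -2.6105  6.1124]
[ 0.0518 -0.0023  0.0221]
[ 0.542  -0.1996  0.1578] (array([-0.5616,  0.6103,  0.1223,  1.4488,  0.37  ,  0.7387]), np.float64(1.1798895194203849e-14))
[ 0.5151 -0.0043  0.206 ] (array([ 0.5838,  0.2651, -0.6184,  0.8088, -1.0522,  1.7105]), np.float64(4.7600812180803587e-14))
[0.5491 0.0325 0.181 ] (array([ 0.608 ,  0.3813, -0.5199,  0.8327, -1.0488,  1.7585]), np.float64(1.1334220795244932e-08))
[0.5491 0.0325 0.131 ] (array([ 0.608 ,  0.4549, -0.5585,  0.7205, -1.0488,  1.7585]), np.float64(2.831068712794149e-15))
0.0246 0.0004 -0.0435 0 0 0; 0.0246 0.0004 -0.0435 0 0 0; 0.0246 0.0004 -0.0435 0 0 0 
--

0.0189 0.0048 0.0083 -0.0077 -0.1414 -0.0309; 0.0197 0.0054 0.0056 -0.0077 -0.1414 -0.0309; 0.0202 0.0059 0.0028 -0.0077 -0.1414 -0.0309; 0.0202 0.0066 0 -0.0077 -0.1414 -0.0309; 0.0198 0.0072 -0.0027 -0.0077 -0.1414 -0.0309; 0.019 0.0078 -0.0054 -0.0077 -0.1414 -0.0309; 0.0178 0.0084 -0.008 -0.0077 -0.1414 -0.0309; 0.0162 0.009 -0.0103 -0.0077 -0.1414 -0.0309; 0.0143 0.0096 -0.0124 -0.0077 -0.1414 -0.0309; 0.0121 0.0101 -0.0142 -0.0077 -0.1414 -0.0309; 0.0097 0.0106 -0.0157 -0.0077 -0.1414 -0.0309 
--
```

Request:
arm_command(
  moves="0.01 0 -0.017 0 0 0; 0.0246 0.0004 -0.0435 0 0 0; 0.0246 0.0004 -0.0435 0 0 0; 0.0246 0.0004 -0.0435 0 0 0; 0 0 0 0 0 0",
)

```text
time_s: 7.3
ee_pos: [0.5435, -0.1999, 0.1818]
eef_rot: [-0.191, 0.611, 0.75, 0.165]
ft_force: [1.1, -0.1, -3.5]
grip_width: 0.109
```

Request:
arm_command(
  moves="0.0189 0.0048 0.0083 -0.0077 -0.1414 -0.031; 0.0197 0.0054 0.0056 -0.0077 -0.1414 -0.031; 0.02 0.006 0.0028 -0.0077 -0.1414 -0.031; 0.02 0.0066 0 -0.0077 -0.1414 -0.031; 0.0198 0.0072 -0.0027 -0.0077 -0.1414 -0.031; 0.019 0.0078 -0.0054 -0.0077 -0.1414 -0.031; 0.0178 0.0084 -0.008 -0.0077 -0.1414 -0.031; 0.0162 0.009 -0.0103 -0.0077 -0.1414 -0.031; 0.0143 0.0096 -0.0124 -0.0077 -0.1414 -0.031; 0.0121 0.0101 -0.0142 -0.0077 -0.1414 -0.031; 0.0097 0.0106 -0.0157 -0.0077 -0.1414 -0.031; 0 0 0 0 0 0",
)

```text
time_s: 8.8
ee_pos: [0.5468, 0.0349, 0.1963]
eef_rot: [0.433, 0.431, 0.749, -0.256]
ft_force: [0.6, -0.2, -3.5]
grip_width: 0.105
```

```bash
python3 - <<'E'
from h import *
np.set_printoptions(precision=4,suppress=True)
s=state();p,R=pose();rel,off=pickle.load(open('grip.pkl','rb'))
print(s['joints'],p,'mouth',p+R.apply(off),'key z',(R*rel).apply([0,0,1]),'key y',(R*rel).apply([0,1,0]),s['grip_width']*85.4,s['ft_force'])
a,d,W=cloud('wrist');b,_,Ws=cloud('scene');t,_,Wt=cloud('top')
np.savez('up.npz',a=a,W=W,b=b,Ws=Ws,t=t,Wt=Wt)
o=np.zeros((600,800,3),np.uint8);o[:300,:400]=cv2.resize(a,(400,300));o[:300,400:]=cv2.resize(b[150:330,220:460],(400,300));o[300:,:400]=cv2.resize(t[150:330,200:440],(400,300));save(o,'c3.png')
E
```

```text
[ 0.6137  0.3387 -0.5223  0.8815 -1.0462  1.7583] [0.5468 0.0349 0.1963] mouth [0.5413 0.0389 0.1404] key z [0.0085 0.0029 1.    ] key y [ 0.8719  0.4895 -0.0088] 8.928452176462192 [ 0.5898 -0.2493 -3.4604]
```

View pics/c3.png

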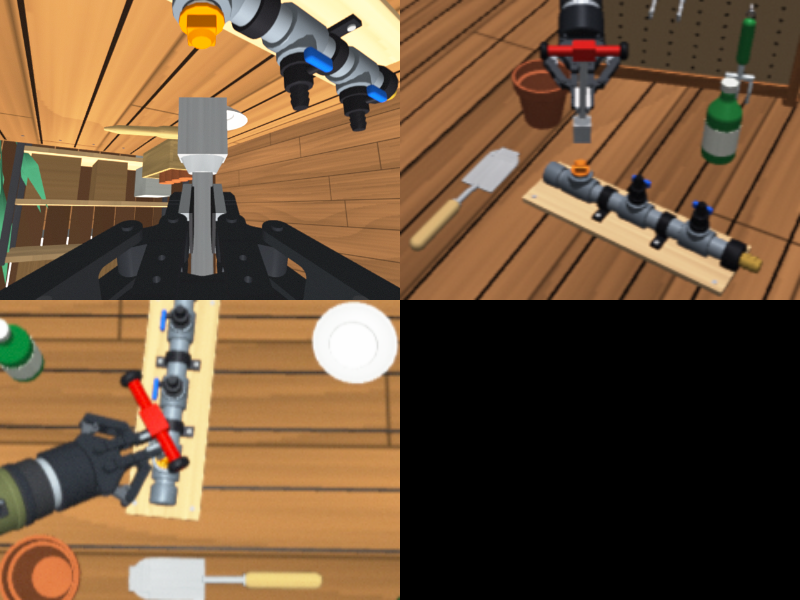

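```bash
python3 - <<'E'
from h import *
np.set_printoptions(precision=4,suppress=True)
z=np.load('up.npz');p,R=pose();rel,off=pickle.load(open('grip.pkl','rb'));m0=p+R.apply(off);kz=(R*rel).apply([0,0,1]);print('pred mouth',m0,'bar',m0+.165*kz)
def ray(n,u,v):
    c=get_calibration(n);K=c['camera_matrix'];T=np.array(c['pose']);d=np.stack([(u-K[0][2])/K[0][0],-(v-K[1][2])/K[1][1],-np.ones_like(u,float)],-1)@T[:3,:3].T;return T[:3,3],d
V,U=np.mgrid[0:480,0:640]
for n,i,w in(('top','t','Wt'),('scene','b','Ws')):
    h=cv2.cvtColor(z[i],cv2.COLOR_RGB2HSV).astype(int);W=z[w]
    m=((h[...,0]<5)|(h[...,0]>175))&(h[...,1]>190)&(W[...,2]>.25)&(np.hypot(W[...,0]-.545,W[...,1]-.037)<.09)
    q=W[m];print(n,'red',len(q),q.mean(0),q.max(0));e=np.linalg.svd(q-q.mean(0),full_matrices=False)[2][0];print(' axis',e,np.degrees(np.arctan2(e[1],e[0])))
    o,d=ray(n,U[m].astype(float).mean(),V[m].astype(float).mean()); 
    for zz in(.305,.313): print(' ray@',zz,o+d*(zz-o[2])/d[2])
    m=(h[...,1]<60)&(W[...,2]>.11)&(W[...,2]<.18)&(np.hypot(W[...,0]-.545,W[...,1]-.037)<.03)
    if m.sum(): print(' sock',m.sum(),W[m].mean(0),W[m].min(0),W[m].max(0))
h=cv2.cvtColor(z['a'],cv2.COLOR_RGB2HSV).astype(int);W=z['W']
m=(h[...,1]<40)&(U>285)&(U<365)&(V>155)&(V<245)&(np.hypot(W[...,0]-.545,W[...,1]-.037)<.04);q=W[m]
print('wrist socket face',len(q),q.mean(0),q.min(0),q.max(0))
c=q.mean(0);n=np.linalg.svd(q-c,full_matrices=False)[2][2];print('normal',n,'expected dir of key face',(R*rel).apply([1,0,0]), 'centre',c-n*np.sign(n@(c-m0-.017*kz))*.014)
m=(h[...,0]>8)&(h[...,0]<28)&(h[...,1]>190)&(V<80)&(U>280)&(U<370)&(W[...,2]<.1)&(W[...,2]>.06);print('plug seen',m.sum(),W[m].mean(0),W[m].min(0),W[m].max(0))
E
```

```text
pred mouth [0.5431 0.0369 0.144 ] bar [0.5434 0.0367 0.309 ]
top red 453 [0.5446 0.0402 0.3164] [0.5945 0.071  0.3229]
 axis [-0.8734 -0.4869 -0.0068] -150.86310660285784
 ray@ 0.305 [0.5472 0.041  0.305 ]
 ray@ 0.313 [0.5453 0.0404 0.313 ]
 sock 11 [0.5349 0.0452 0.1711] [0.5266 0.0363 0.157 ] [0.5471 0.0563 0.1782]
scene red 333 [0.5468 0.0333 0.3118] [0.5948 0.0661 0.3215]
 axis [0.8722 0.4891 0.0048] 29.27951911354055
 ray@ 0.305 [0.5418 0.043  0.305 ]
 ray@ 0.313 [0.5477 0.0317 0.313 ]
 sock 139 [0.5478 0.0293 0.1632] [0.525  0.0202 0.1423] [0.5614 0.057  0.1795]
wrist socket face 6828 [0.5371 0.052  0.1576] [0.5246 0.0436 0.1399] [0.5498 0.0601 0.1741]
normal [ 0.4926 -0.8703 -0.001 ] expected dir of key face [ 0.4852 -0.8744 -0.0019] centre [0.544  0.0398 0.1576]
plug seen 3938 [0.5412 0.0422 0.0822] [0.5277 0.0207 0.0729] [0.5608 0.0537 0.0921]
```

The key is upright, with 0.1° of tilt measured on the socket face, at yaw about 29.5°, and the socket centre is within about 2 mm of the plug axis. I'll shift slightly and lower.

```bash
python3 - <<'E'
from h import *
p,R=pose();print(p)
plan([(p+[-.0005,-.0017,-.048],R)],v=.02)
plan([(p+[0,0,-.006],R)],v=.02)
E
```

```text
[0.54826704 0.03252262 0.19992582]
0.0137 -0.0004 0.0083 0 0 0; 0.0137 -0.0004 0.0083 0 0 0; 0.0137 -0.0004 0.0083 0 0 0 
--
0.0052 0 0.003 0 0 0 
--
```

Request:
arm_command(
  moves="0.0137 -0.0004 0.0083 0 0 0; 0.0137 -0.0004 0.0083 0 0 0; 0.0137 -0.0004 0.0083 0 0 0; 0 0 0 0 0 0; 0 0 0 0 0 0",
)

```text
time_s: 9.57
ee_pos: [0.5486, 0.0304, 0.1534]
eef_rot: [0.435, 0.436, 0.746, -0.253]
ft_force: [-0.7, -0.9, -3.0]
grip_width: 0.107
```

```bash
python3 - <<'E'
from h import *
np.set_printoptions(precision=4,suppress=True)
p,R=pose();rel,off=pickle.load(open('grip.pkl','rb'));print(p,'mouth',p+R.apply(off),'kz',(R*rel).apply([0,0,1]),state()['ft_force'])
a,d,W=cloud('wrist');
h=cv2.cvtColor(a,cv2.COLOR_RGB2HSV).astype(int);V,U=np.mgrid[0:480,0:640]
m=(h[...,1]<40)&(U>285)&(U<365)&(V>155)&(V<245)&(np.hypot(W[...,0]-.545,W[...,1]-.037)<.04);q=W[m];c=q.mean(0);n=np.linalg.svd(q-c,full_matrices=False)[2][2];n*=np.sign(n[1]);print('sock',c-n*.014,q[:,2].min(),n)
m=(h[...,0]>8)&(h[...,0]<28)&(h[...,1]>190)&(W[...,2]<.1)&(W[...,2]>.06)&(np.hypot(W[...,0]-.545,W[...,1]-.037)<.04)
q=W[m];print('plug seen',m.sum(),q.min(0),q.max(0))
s=q[(q[:,2]<.078)];print(len(s),cv2.minEnclosingCircle(s[:,:2].astype(np.float32)))
m=(q[:,2]>.078)&(q[:,2]<.085);print('face',q[m].mean(0))
save(a[0:330,120:520],'w5.png')
E
```

```text
[0.5486 0.0304 0.1534] mouth [0.5436 0.0347 0.0975] kz [-0.001  -0.0013  1.    ] [-0.7298 -0.9337 -3.0306]
sock [0.5462 0.0355 0.1148] 0.09731845523384906 [-0.4856  0.8742  0.0019]
plug seen 4024 [0.5277 0.0212 0.0721] [0.5603 0.0536 0.0919]
1783 ((0.5440413951873779, 0.03716683387756348), 0.016871972009539604)
face [0.5394 0.045  0.0815]
```

View pics/w5.png

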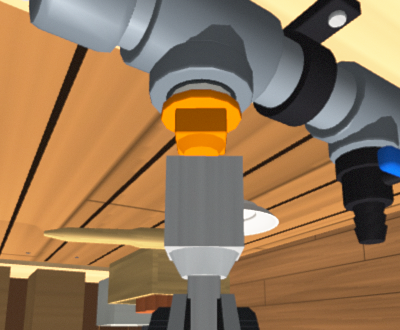

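In this picture the socket's centre is at column 204 and the plug head's at about 201, with their faces parallel. I'll shift about 1.5 mm back and lower gently.

```bash
python3 - <<'E'
from h import *
p,R=pose()
for d in ([-.0012,.0012,-.004],[0,0,-.006]): print(np.round(R.inv().apply(d),4))
E
```

```text
[ 0.0043 -0.0005  0.0005]
[ 0.0052 -0.      0.003 ]
```

Request:
arm_command(
  moves="0.0043 -0.0005 0.0005 0 0 0; 0.0052 0 0.003 0 0 0; 0 0 0 0 0 0",
)

```text
time_s: 10.0
ee_pos: [0.5467, 0.0321, 0.1416]
eef_rot: [0.435, 0.434, 0.747, -0.254]
ft_force: [-0.2, 0.3, -2.8]
grip_width: 0.109
```

Request:
arm_command(
  moves="0.0035 0 0.002 0 0 0; 0.0035 0 0.002 0 0 0; 0 0 0 0 0 0",
)

```text
time_s: 10.38
ee_pos: [0.5467, 0.032, 0.1337]
eef_rot: [0.435, 0.435, 0.747, -0.254]
ft_force: [0.2, -0.9, -2.2]
grip_width: 0.111
```

Request:
arm_command(
  moves="0.002 0 0.001 0 0 0; 0.0015 0 0.001 0 0 0; 0 0 0 0 0 0",
)

```text
time_s: 10.75
ee_pos: [0.5477, 0.032, 0.1319]
eef_rot: [0.437, 0.434, 0.746, -0.254]
ft_force: [-2.9, 1.2, 6.6]
grip_width: 0.108
```

```bash
python3 - <<'E'
from h import *
np.set_printoptions(precision=4,suppress=True)
p,R=pose();rel,off=pickle.load(open('grip.pkl','rb'));print(p,'mouth',p+R.apply(off),state()['ft_force'])
a,d,W=cloud('wrist')
h=cv2.cvtColor(a,cv2.COLOR_RGB2HSV).astype(int);V,U=np.mgrid[0:480,0:640]
m=(h[...,1]<40)&(U>285)&(U<365)&(V>155)&(V<245)&(np.hypot(W[...,0]-.545,W[...,1]-.037)<.04);q=W[m];print(np.sort(q[:,2])[[0,5,50]])
m=(h[...,0]>8)&(h[...,0]<28)&(h[...,1]>190)&(W[...,2]<.1)&(W[...,2]>.06)&(np.hypot(W[...,0]-.545,W[...,1]-.037)<.04);print(m.sum(),W[m].max(0))
save(a[0:330,120:520],'w6.png')
E
```

```text
[0.5477 0.032  0.1319] mouth [0.5428 0.0361 0.0759] [-2.8807  1.1743  6.6497]
[0.0666 0.067  0.0764]
604 [0.5517 0.0543 0.0767]
```

The socket is seated: about 9 N of contact and the mouth at 0.076. I'll release and regrip the bar from above.

```bash
python3 - <<'E'
from h import *
np.set_printoptions(precision=4,suppress=True)
p,R=pose();tz=R.apply([0,0,1]);y=np.radians(119.3)
D=frame([0,0,-1],[np.cos(y),np.sin(y),0])
W1=(p-.11*tz,R);W2=(np.array([.50,.115,.345]),D);W3=(np.array([.544,.0372,.31]),D)
for X in(W1,W2,W3):print(X[0],ik(*X,state()['joints']))
plan([W1],v=.03);plan([W2,W3],v=.04,w=.15,start=W1)
E
```

```text
[0.5003 0.1154 0.1857] (array([ 0.7975,  0.4731, -0.3924,  1.1638, -0.9937,  2.1036]), np.float64(1.6721157514165697e-09))
[0.5   0.115 0.345] (array([ 0.2261,  0.1295, -0.0234,  1.4179,  0.    , -0.2853]), np.float64(3.841738726977291e-11))
[0.544  0.0372 0.31  ] (array([ 0.0683,  0.1924, -0.027 ,  1.3514,  0.    , -0.4431]), np.float64(1.3375433922111492e-09))
-0 0 -0.0275 0 0 0; -0 0 -0.0275 0 0 0; -0 0 -0.0275 0 0 0; -0 0 -0.0275 0 0 0 
--
-0.0107 -0 -0.006 -0.0632 0.0636 -0.108; -0.0102 -0.0008 -0.0067 -0.0632 0.0636 -0.108; -0.0097 -0.0014 -0.0074 -0.0632 0.0636 -0.108; -0.009 -0.0019 -0.0081 -0.0632 0.0636 -0.108; -0.0082 -0.0023 -0.0088 -0.0632 0.0636 -0.108; -0.0074 -0.0026 -0.0094 -0.0632 0.0636 -0.108; -0.0065 -0.0027 -0.01 -0.0632 0.0636 -0.108; -0.0055 -0.0027 -0.0106 -0.0632 0.0636 -0.108; -0.0046 -0.0026 -0.0111 -0.0632 0.0636 -0.108; -0.0036 -0.0023 -0.0115 -0.0632 0.0636 -0.108; -0.0026 -0.0019 -0.0118 -0.0632 0.0636 -0.108; -0.0017 -0.0014 -0.0121 -0.0632 0.0636 -0.108 
--
-0.0008 -0.0008 -0.0122 -0.0632 0.0636 -0.108; -0.0001 -0.0298 0.0117 0 0 0; -0.0001 -0.0298 0.0117 0 0 0; -0.0001 -0.0298 0.0117 0 0 0 
--
```

Request:
arm_command(
  moves="0 0 0 0 0 0; 0 0 0 0 0 0; 0 0 0 0 0 0; 0 0 0 0 0 0; 0 0 -0.0275 0 0 0; 0 0 -0.0275 0 0 0; 0 0 -0.0275 0 0 0; 0 0 -0.0275 0 0 0",
  claw=0.045,
)

```text
time_s: 11.8
ee_pos: [0.4994, 0.1161, 0.1847]
eef_rot: [0.435, 0.435, 0.746, -0.254]
ft_force: [0.2, 1.0, 0.1]
grip_width: 0.529
```

Request:
arm_command(
  moves="-0.0107 0 -0.006 -0.0632 0.0636 -0.108; -0.0102 -0.0008 -0.0067 -0.0632 0.0636 -0.108; -0.0097 -0.0014 -0.0074 -0.0632 0.0636 -0.108; -0.009 -0.0019 -0.008 -0.0632 0.0636 -0.108; -0.0082 -0.0023 -0.0088 -0.0632 0.0636 -0.108; -0.0074 -0.0026 -0.0094 -0.0632 0.0636 -0.108; -0.0065 -0.0027 -0.01 -0.0632 0.0636 -0.108; -0.0055 -0.0027 -0.0106 -0.0632 0.0636 -0.108; -0.0046 -0.0026 -0.011 -0.0632 0.0636 -0.108; -0.0036 -0.0023 -0.0115 -0.0632 0.0636 -0.108; -0.0026 -0.0019 -0.0118 -0.0632 0.0636 -0.108; -0.0017 -0.0014 -0.012 -0.0632 0.0636 -0.108",
)

```text
time_s: 13.3
ee_pos: [0.4997, 0.1144, 0.3319]
eef_rot: [0.037, -0.201, 0.979, -0.02]
ft_force: [-0.1, 0.3, -0.2]
grip_width: 0.529
```

```bash
python3 - <<'E'
from h import *
np.set_printoptions(precision=4,suppress=True)
p,R=pose();y=np.radians(119.3);print(p,R.as_matrix(),state()['joints'],state()['ft_force'])
D=frame([0,0,-1],[np.cos(y),np.sin(y),0]);plan([(np.array([.544,.0372,.31]),D)],v=.03,w=.15)
E
```

```text
[0.4997 0.1144 0.3319] [[-0.9165 -0.3919  0.0807]
 [-0.3949  0.9184 -0.025 ]
 [-0.0643 -0.0548 -0.9964]] [ 0.2537  0.0615 -0.131   1.3063 -0.0445 -0.1529] [-0.1113  0.2865 -0.1744]
-0.0022 -0.0218 0.0068 -0.0146 0.0153 -0.0266; -0.0017 -0.0219 0.0065 -0.0146 0.0153 -0.0266; -0.0012 -0.022 0.0061 -0.0146 0.0153 -0.0266; -0.0007 -0.0222 0.0058 -0.0146 0.0153 -0.0266 
--
```

Request:
arm_command(
  moves="-0.0022 -0.0218 0.0068 -0.0146 0.0153 -0.0266; -0.0017 -0.0219 0.0065 -0.0146 0.0153 -0.0266; -0.0012 -0.022 0.006 -0.0146 0.0153 -0.0266; -0.0007 -0.0222 0.0058 -0.0146 0.0153 -0.0266; 0 0 0 0 0 0; 0 0 0 0 0 0",
)

```text
time_s: 14.05
ee_pos: [0.5436, 0.0377, 0.3095]
eef_rot: [0.001, -0.251, 0.968, -0.001]
ft_force: [-0.5, -0.3, -0.3]
grip_width: 0.529
```

```bash
python3 - <<'E'
from h import *
np.set_printoptions(precision=4,suppress=True)
a,d,W=cloud('wrist');p,R=pose();s=state();print(p,s['joints'])
t,_,Wt=cloud('top');b,_,Ws=cloud('scene')
for n,im,w in(('w',a,W),('t',t,Wt),('s',b,Ws)):
    h=cv2.cvtColor(im,cv2.COLOR_RGB2HSV).astype(int)
    m=((h[...,0]<5)|(h[...,0]>175))&(h[...,1]>190)&(w[...,2]>.15)&(np.hypot(w[...,0]-.545,w[...,1]-.037)<.09)
    if m.sum()<20: print(n,'none');continue
    q=w[m];top=q[q[:,2]>q[:,2].max()-.004];e=np.linalg.svd(q-q.mean(0),full_matrices=False)[2][0];print(n,len(q),q.mean(0),q.max(0),'blk',len(top),cv2.minAreaRect(top[:,:2].astype(np.float32)),np.degrees(np.arctan2(e[1],e[0]))%180,e[2])
y=np.radians(119.3);D=frame([0,0,-1],[np.cos(y),np.sin(y),0]);print('rot',(R.inv()*D).as_rotvec())
save(a,'w7.png')
E
```

```text
[0.5436 0.0379 0.3097] [ 0.0701  0.1877 -0.0327  1.3483 -0.0008 -0.4386]
w 6396 [0.5416 0.0361 0.25  ] [0.5953 0.0709 0.2556] blk 2678 ((0.5442630648612976, 0.03755287081003189), (0.03401733189821243, 0.023365464061498642), 29.48618507385254) 29.274011119511716 0.005071724488477877
t none
s 309 [0.5454 0.0307 0.2459] [0.5933 0.0633 0.2567] blk 31 ((0.5451725125312805, 0.0336112380027771), (0.03049747459590435, 0.0190719123929739), 28.00130844116211) 29.630864094556742 0.012360155655077977
rot [-0.0016  0.0016 -0.0027]
```

View pics/w7.png

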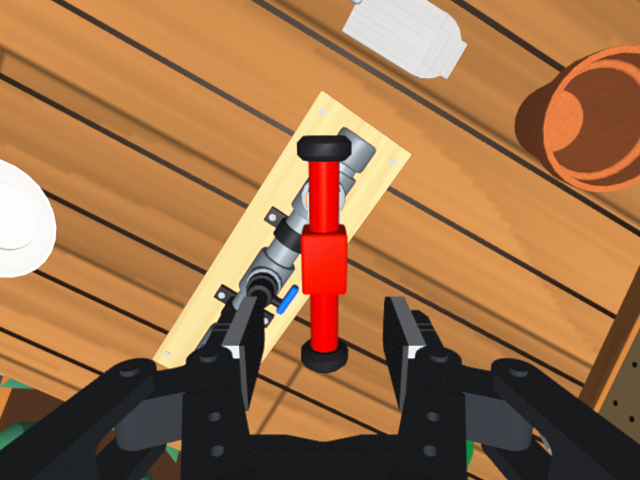

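The key stands by itself. The block is centred at (0.5443, 0.0376) at yaw 29.5° and lies between the fingers at pixel (324,260). I'll lower and grip it.

Request:
arm_command(
  moves="-0.0005 -0.0006 0.02 0 0 0; 0 0 0.025 0 0 0; 0 0 0.025 0 0 0; 0 0 0.018 0 0 0; 0 0 0 0 0 0; 0 0 0 0 0 0",
)

```text
time_s: 14.95
ee_pos: [0.5452, 0.0375, 0.2226]
eef_rot: [0.001, -0.252, 0.968, -0.001]
ft_force: [0.4, -0.2, 0.8]
grip_width: 0.532
```

```bash
python3 -c "
from h import *
s=state();print(s['ee_pos'],s['ft_force'],s['moment'],s['joints'])"
```

```text
[0.54523484 0.03745109 0.22257681] [ 0.40503754 -0.17514199  0.75568235] [-0.0224802  -0.04539266  0.00360781] [ 6.91104001e-02  2.13973201e-01 -1.97562021e-01  1.15607928e+00
 -8.75570453e-04 -4.39887367e-01]
```

Request:
arm_command(
  moves="0 0 0 0 0 0; 0 0 0 0 0 0; 0 0 0 0 0 0; 0 0 0 0 0 0; 0 0 0 0 0 0",
  claw=0,
  force=70,
)

```text
time_s: 15.58
ee_pos: [0.5455, 0.0374, 0.2228]
eef_rot: [0.002, -0.252, 0.968, -0.0]
ft_force: [-0.3, 0.3, 6.4]
grip_width: 0.269
```

```bash
python3 -c "
from h import *
s=state();print(s['ee_pos'],s['eef_rot'],s['ft_force'],s['moment'],s['joints'],s['grip_width']*85.4)"
```

```text
[0.54554281 0.03738858 0.22276173] [ 1.88159926e-03 -2.51541912e-01  9.67844484e-01 -4.25320034e-04] [-0.25331205  0.30378025  6.41094598] [0.33293777 0.3193051  0.03286953] [ 6.85129330e-02  2.13871564e-01 -1.97266037e-01  1.15580316e+00
 -1.40964819e-04 -4.40034433e-01] 22.992555264321865
```

```bash
cat > q.py <<'E'
from h import *
s=state();p,R=pose();y=R.apply([0,1,0])
print('t%.2f yaw %.3f Mz %.3f M %s F %s pos %s j6 %.3f tilt %.3f'%(s['time_s'],np.arctan2(y[1],y[0]),s['moment'][2],np.round(s['moment'],2),np.round(s['ft_force'],1),np.round(p,4),s['joints'][5],np.arccos(-R.as_matrix()[2,2])))
E
python3 q.py
```

```text
t15.57 yaw 2.079 Mz 0.033 M [0.33 0.32 0.03] F [-0.3  0.3  6.4] pos [0.5455 0.0374 0.2228] j6 -0.440 tilt 0.004
```

Request:
arm_command(
  moves="0 0 0 0 0 0.06; 0 0 0 0 0 0.06; 0 0 0 0 0 0.06; 0 0 0 0 0 0.06; 0 0 0 0 0 0.06; 0 0 0 0 0 0; 0 0 0 0 0 0",
)

```text
time_s: 16.45
ee_pos: [0.5456, 0.0367, 0.2227]
eef_rot: [0.002, -0.104, 0.995, -0.001]
ft_force: [-1.0, -0.2, 5.7]
grip_width: 0.268
```

```bash
python3 q.py
```

```text
t16.45 yaw 1.779 Mz -0.032 M [-0.16  0.31 -0.03] F [-1.  -0.2  5.7] pos [0.5456 0.0367 0.2227] j6 -0.140 tilt 0.004
```

Request:
arm_command(
  moves="0 0 0 0 0 0.04; 0 0 0 0 0 0.04; 0 0 0 0 0 0.04",
)

```text
time_s: 16.82
ee_pos: [0.5456, 0.0366, 0.2228]
eef_rot: [0.002, -0.044, 0.999, -0.001]
ft_force: [-1.2, -1.3, 5.9]
grip_width: 0.27
```

```bash
python3 q.py
```

```text
t16.82 yaw 1.658 Mz 0.123 M [-0.36  0.31  0.12] F [-1.2 -1.3  5.9] pos [0.5456 0.0366 0.2228] j6 -0.019 tilt 0.004
```

Request:
arm_command(
  moves="0 0 0 0 0 0; 0 0 0 0 0 0",
)

```text
time_s: 17.08
ee_pos: [0.5455, 0.0366, 0.2228]
eef_rot: [0.002, -0.044, 0.999, -0.001]
ft_force: [-1.2, -1.7, 5.3]
grip_width: 0.273
```

```bash
python3 q.py; python3 -c "
from h import *
a,d,W=cloud('wrist');save(a[100:],'w8.png')"
```

```text
t17.07 yaw 1.659 Mz 0.032 M [-0.38  0.3   0.03] F [-1.2 -1.7  5.3] pos [0.5455 0.0366 0.2228] j6 -0.020 tilt 0.004
```

View pics/w8.png

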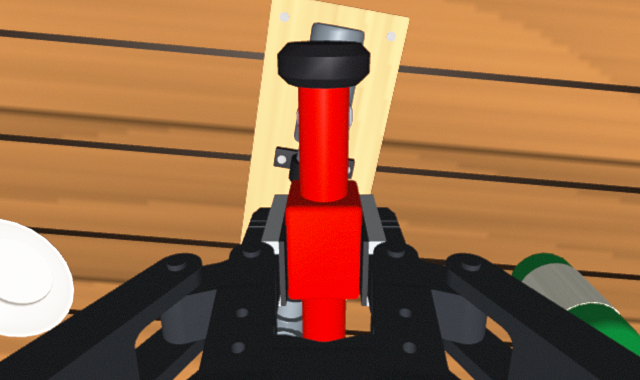

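The picture shows the block squarely held, with the key turning along with the gripper. While moving, Mz was 0.12, which is the loose drag. I'll keep turning.

Request:
arm_command(
  moves="0 0 0 0 0 0.05; 0 0 0 0 0 0.05; 0 0 0 0 0 0.05; 0 0 0 0 0 0.05; 0 0 0 0 0 0; 0 0 0 0 0 0",
)

```text
time_s: 17.88
ee_pos: [0.5454, 0.0364, 0.2228]
eef_rot: [0.002, 0.056, 0.998, -0.001]
ft_force: [-0.9, -2.0, 6.4]
grip_width: 0.266
```

```bash
python3 q.py
```

```text
t17.88 yaw 1.459 Mz -0.005 M [-0.47  0.44 -0.01] F [-0.9 -2.   6.4] pos [0.5454 0.0364 0.2228] j6 0.180 tilt 0.004
```

Request:
arm_command(
  moves="0 0 0 0 0 0.05; 0 0 0 0 0 0.05; 0 0 0 0 0 0.05; 0 0 0 0 0 0.05; 0 0 0 0 0 0; 0 0 0 0 0 0",
)

```text
time_s: 18.62
ee_pos: [0.5453, 0.0363, 0.2227]
eef_rot: [0.002, 0.155, 0.988, -0.001]
ft_force: [-1.2, -1.9, 5.8]
grip_width: 0.27
```

```bash
python3 q.py
```

```text
t18.62 yaw 1.259 Mz -0.080 M [-0.57  0.56 -0.08] F [-1.2 -1.9  5.8] pos [0.5453 0.0363 0.2227] j6 0.380 tilt 0.004
```

Request:
arm_command(
  moves="0 0 0 0 0 0.05; 0 0 0 0 0 0.05; 0 0 0 0 0 0.05; 0 0 0 0 0 0.05; 0 0 0 0 0 0; 0 0 0 0 0 0",
)

```text
time_s: 19.38
ee_pos: [0.5451, 0.0362, 0.2227]
eef_rot: [0.002, 0.253, 0.967, -0.001]
ft_force: [-1.8, -1.7, 7.5]
grip_width: 0.27
```

```bash
python3 q.py
```

```text
t19.38 yaw 1.059 Mz -0.014 M [-0.7   0.72 -0.01] F [-1.8 -1.7  7.5] pos [0.5451 0.0362 0.2227] j6 0.580 tilt 0.004
```

Request:
arm_command(
  moves="0 0 0 0 0 0.05; 0 0 0 0 0 0.05; 0 0 0 0 0 0.05; 0 0 0 0 0 0.05; 0 0 0 0 0 0; 0 0 0 0 0 0",
)

```text
time_s: 20.12
ee_pos: [0.5449, 0.0361, 0.2228]
eef_rot: [0.002, 0.349, 0.937, -0.001]
ft_force: [-2.2, -1.9, 7.5]
grip_width: 0.273
```

```bash
python3 q.py
```

```text
t20.12 yaw 0.859 Mz -0.026 M [-0.81  0.93 -0.03] F [-2.2 -1.9  7.5] pos [0.5449 0.0361 0.2228] j6 0.780 tilt 0.004
```

Request:
arm_command(
  moves="0 0 0 0 0 0.05; 0 0 0 0 0 0.05; 0 0 0 0 0 0.05; 0 0 0 0 0 0.05; 0 0 0 0 0 0; 0 0 0 0 0 0",
)

```text
time_s: 20.88
ee_pos: [0.5448, 0.0361, 0.2227]
eef_rot: [0.002, 0.44, 0.898, -0.001]
ft_force: [-3.5, -2.3, 7.4]
grip_width: 0.269
```

```bash
python3 q.py
```

```text
t20.88 yaw 0.659 Mz 0.015 M [-0.8   1.13  0.02] F [-3.5 -2.3  7.4] pos [0.5448 0.0361 0.2227] j6 0.980 tilt 0.004
```

Request:
arm_command(
  moves="0 0 0 0 0 0.05; 0 0 0 0 0 0.05; 0 0 0 0 0 0.05; 0 0 0 0 0 0.05; 0 0 0 0 0 0; 0 0 0 0 0 0",
)

```text
time_s: 21.62
ee_pos: [0.5446, 0.0362, 0.2227]
eef_rot: [0.002, 0.527, 0.85, -0.001]
ft_force: [-3.1, -2.3, 9.2]
grip_width: 0.268
```

```bash
python3 q.py
```

```text
t21.62 yaw 0.460 Mz 0.337 M [-0.73  1.31  0.34] F [-3.1 -2.3  9.2] pos [0.5446 0.0362 0.2227] j6 1.179 tilt 0.003
```

The taper has bitten, at 0.34 N m. From here I'll take small steps.

Request:
arm_command(
  moves="0 0 0 0 0 0.04; 0 0 0 0 0 0.04; 0 0 0 0 0 0.04; 0 0 0 0 0 0.04; 0 0 0 0 0 0; 0 0 0 0 0 0; 0 0 0 0 0 0",
)

```text
time_s: 22.5
ee_pos: [0.5444, 0.0363, 0.2227]
eef_rot: [0.002, 0.593, 0.805, -0.0]
ft_force: [-3.2, -0.9, 8.4]
grip_width: 0.269
```

```bash
python3 q.py
```

```text
t22.50 yaw 0.300 Mz 0.534 M [-0.65  1.4   0.53] F [-3.2 -0.9  8.4] pos [0.5444 0.0363 0.2227] j6 1.339 tilt 0.003
```

Request:
arm_command(
  moves="0 0 0 0 0 0.035; 0 0 0 0 0 0.035; 0 0 0 0 0 0.035; 0 0 0 0 0 0.035; 0 0 0 0 0 0.035; 0 0 0 0 0 0; 0 0 0 0 0 0; 0 0 0 0 0 0",
)

```text
time_s: 23.5
ee_pos: [0.5444, 0.0364, 0.2227]
eef_rot: [0.001, 0.661, 0.75, -0.0]
ft_force: [-4.7, -1.7, 9.3]
grip_width: 0.267
```

```bash
python3 q.py
```

```text
t23.50 yaw 0.125 Mz 0.534 M [-0.57  1.48  0.53] F [-4.7 -1.7  9.3] pos [0.5444 0.0364 0.2227] j6 1.514 tilt 0.003
```

Request:
arm_command(
  moves="0 0 0 0 0 0; 0 0 0 0 0 0",
)

```text
time_s: 23.75
ee_pos: [0.5443, 0.0364, 0.2227]
eef_rot: [0.001, 0.661, 0.75, -0.0]
ft_force: [-4.0, -0.6, 9.6]
grip_width: 0.267
```

```bash
python3 q.py
```

```text
t23.75 yaw 0.125 Mz 0.646 M [-0.53  1.53  0.65] F [-4.  -0.6  9.6] pos [0.5443 0.0364 0.2227] j6 1.514 tilt 0.003
```

```bash
python3 -c "
from h import *
m=[]
for i in range(8):
    snapshot('top');m.append(state()['moment'][2])
print(np.round(m,3),np.mean(m))
a,d,W=cloud('wrist')
h=cv2.cvtColor(a,cv2.COLOR_RGB2HSV).astype(int)
m=((h[...,0]<5)|(h[...,0]>175))&(h[...,1]>190)&(W[...,2]>.15);q=W[m];e=np.linalg.svd(q-q.mean(0),full_matrices=False)[2][0];print(np.degrees(np.arctan2(e[1],e[0]))%180)
"; python3 q.py
```

```text
[0.613 0.631 0.644 0.621 0.571 0.586 0.574 0.585] 0.6029854568155886
97.56121662009056
t24.20 yaw 0.125 Mz 0.595 M [-0.57  1.56  0.59] F [-4.3 -2.   9.5] pos [0.5443 0.0364 0.2227] j6 1.514 tilt 0.003
```

Request:
arm_command(
  moves="0 0 0 0 0 0.035; 0 0 0 0 0 0.035; 0 0 0 0 0 0.035; 0 0 0 0 0 0.03; 0 0 0 0 0 0; 0 0 0 0 0 0; 0 0 0 0 0 0",
)

```text
time_s: 25.08
ee_pos: [0.5443, 0.0365, 0.2227]
eef_rot: [0.001, 0.71, 0.704, -0.0]
ft_force: [-3.8, -1.4, 9.6]
grip_width: 0.268
```

```bash
python3 -c "
from h import *
m=[]
for i in range(6):
    snapshot('top');m.append(state()['moment'][2])
print(np.round(m,3),np.mean(m))
"; python3 q.py
```

```text
[0.646 0.66  0.702 0.635 0.693 0.651] 0.6645631035954639
t25.38 yaw -0.010 Mz 0.651 M [-0.48  1.56  0.65] F [-3.1 -1.2  9.4] pos [0.5443 0.0365 0.2227] j6 1.649 tilt 0.003
```

Request:
arm_command(
  moves="0 0 0 0 0 0.03; 0 0 0 0 0 0.03; 0 0 0 0 0 0; 0 0 0 0 0 0; 0 0 0 0 0 0",
)

```text
time_s: 26.0
ee_pos: [0.5443, 0.0366, 0.2227]
eef_rot: [0.001, 0.731, 0.682, -0.0]
ft_force: [-2.7, -1.3, 9.5]
grip_width: 0.265
```

```bash
python3 -c "
from h import *
m=[]
for i in range(6):
    snapshot('top');m.append(state()['moment'][2])
print(np.round(m,3),np.mean(m))
a,d,W=cloud('wrist')
h=cv2.cvtColor(a,cv2.COLOR_RGB2HSV).astype(int)
m=((h[...,0]<5)|(h[...,0]>175))&(h[...,1]>190)&(W[...,2]>.15);q=W[m];e=np.linalg.svd(q-q.mean(0),full_matrices=False)[2][0];print(np.degrees(np.arctan2(e[1],e[0]))%180)
"; python3 q.py
```

```text
[0.72  0.721 0.682 0.72  0.717 0.702] 0.7102965407179863
86.4876075722795
t26.35 yaw -0.069 Mz 0.736 M [-0.46  1.58  0.74] F [-4.2 -1.3  9.7] pos [0.5443 0.0366 0.2227] j6 1.709 tilt 0.003
```

It's snug at about 0.71 N m at rest, so I'll stop here. Next I'll relieve the twist within the socket's play, then lift.

Request:
arm_command(
  moves="0 0 0 0 0 -0.03; 0 0 0 0 0 -0.03; 0 0 0 0 0 -0.02; 0 0 0 0 0 0; 0 0 0 0 0 0",
)

```text
time_s: 26.98
ee_pos: [0.5443, 0.0365, 0.2227]
eef_rot: [0.001, 0.704, 0.71, -0.0]
ft_force: [-4.7, -1.3, 9.4]
grip_width: 0.27
```

```bash
python3 q.py
```

```text
t26.98 yaw 0.009 Mz 0.042 M [-0.48  1.54  0.04] F [-4.7 -1.3  9.4] pos [0.5443 0.0365 0.2227] j6 1.630 tilt 0.003
```

Request:
arm_command(
  moves="0 0 -0.008 0 0 0; 0 0 -0.012 0 0 0; 0 0 -0.015 0 0 0; 0 0 -0.03 0 0 0; 0 0 -0.03 0 0 0; 0 0 0 0 0 0",
)

```text
time_s: 27.72
ee_pos: [0.5466, 0.0374, 0.3197]
eef_rot: [0.003, 0.704, 0.71, 0.003]
ft_force: [0.4, -0.2, -2.2]
grip_width: 0.27
```

```bash
python3 q.py; python3 - <<'E'
from h import *
np.set_printoptions(precision=4,suppress=True)
p,R=pose();y=np.radians(107.6);D=frame([0,0,-1],[np.cos(y),np.sin(y),0])
out=np.array([.301,-.9535,0]);H=np.array([.5516,.3556,.218])
P=H+.13*out;P[2]=p[2]
print(ik(P,D,state()['joints']),ik(H-[0,0,.011],D,state()['joints']))
plan([(P,D)],v=.04,w=.15)
z=np.load('top0.npz');W=z['W'];h=cv2.cvtColor(z['p'],cv2.COLOR_RGB2HSV).astype(int)
m=np.zeros(h.shape[:2],bool);m[155:205,185:230]=1;m&=W[...,2]>.1;print('bottle',np.nanmean(W[m],0),np.nanmax(W[m],0))
E
```

```text
t27.73 yaw 0.009 Mz 0.042 M [-0.03 -0.02  0.04] F [ 0.4 -0.2 -2.2] pos [0.5466 0.0374 0.3197] j6 1.630 tilt 0.008
(array([ 0.3737,  0.3588,  0.2171,  1.4291, -0.    ,  0.0665]), np.float64(1.3983373900462132e-10)) (array([0.5726, 0.4266, 0.0609, 1.2051, 0.    , 0.2654]), np.float64(9.732385693209467e-09))
0.0149 0.0035 0 0.0004 0.0006 -0.1437; 0.0143 0.0056 0 0.0004 0.0006 -0.1437; 0.0133 0.0076 0 0.0004 0.0006 -0.1437; 0.0121 0.0094 0 0.0004 0.0006 -0.1437; 0.0106 0.0111 0 0.0004 0.0006 -0.1437; 0.0089 0.0125 0 0.0004 0.0006 -0.1437; 0.007 0.0136 0 0.0004 0.0006 -0.1437; 0.005 0.0145 0 0.0004 0.0006 -0.1437; 0.0029 0.0151 0 0.0004 0.0006 -0.1437; 0.0007 0.0153 0 0.0004 0.0006 -0.1437; -0.0015 0.0152 0 0.0004 0.0006 -0.1437; -0.0037 0.0149 0 0.0004 0.0006 -0.1437 
--
-0.0058 0.0142 0 0.0004 0.0006 -0.1437 
--
bottle [0.702  0.2705 0.1297] [0.7386 0.3063 0.1685]
```

Request:
arm_command(
  moves="0.0149 0.0035 0 0 0 -0.144; 0.0143 0.0056 0 0 0 -0.144; 0.0133 0.0076 0 0 0 -0.144; 0.012 0.0094 0 0 0 -0.144; 0.0106 0.011 0 0 0 -0.144; 0.0089 0.0125 0 0 0 -0.144; 0.007 0.0136 0 0 0 -0.144; 0.005 0.0145 0 0 0 -0.144; 0.0029 0.015 0 0 0 -0.144; 0.0007 0.0153 0 0 0 -0.144; -0.0015 0.0152 0 0 0 -0.144; -0.0037 0.0149 0 0 0 -0.144",
)

```text
time_s: 29.22
ee_pos: [0.5848, 0.2168, 0.3151]
eef_rot: [0.0, -0.086, 0.996, -0.001]
ft_force: [0.4, 0.3, -2.6]
grip_width: 0.265
```

Request:
arm_command(
  moves="-0.0058 0.0142 0 0 0 -0.144; 0 0 0 0 0 0; 0 0 0 0 0 0",
)

```text
time_s: 29.6
ee_pos: [0.5881, 0.2308, 0.3158]
eef_rot: [0.0, -0.153, 0.988, -0.001]
ft_force: [0.5, 0.1, -3.4]
grip_width: 0.273
```

```bash
python3 q.py; python3 - <<'E'
from h import *
np.set_printoptions(precision=4,suppress=True)
out=np.array([.301,-.9535,0]);yh=np.array([.9535,.301,0]);H=np.array([.5516,.3556,.218])
p,R=pose()
for n in('wrist','scene','top'):
    a,d,W=cloud(n);h=cv2.cvtColor(a,cv2.COLOR_RGB2HSV).astype(int)
    if n=='wrist': save(a,'w9.png')
    m=((h[...,0]<5)|(h[...,0]>175))&(h[...,1]>190)&(W[...,2]>.3)&(W[...,2]<.4)&(np.hypot(W[...,0]-p[0],W[...,1]-p[1])<.09)
    if m.sum()>20:
        q=W[m];e=np.linalg.svd(q-q.mean(0),full_matrices=False)[2][0];top=q[q[:,2]>.345];print(n,len(q),q.mean(0),np.degrees(np.arctan2(e[1],e[0]))%180,e[2],(q.min(0)+q.max(0))/2,'rel tcp along y',(q.mean(0)-p)@yh)
    m=(h[...,1]<60)&(h[...,2]>90)&(abs(W[...,2]-.218)<.012)&(abs((W-H)@yh)<.045)&(abs((W-H)@out)<.07)
    q=W[m];s=(q-H)@yh;print(n,'hooks',len(q),np.mean(s[s>0]) if (s>0).any() else 0,np.mean(s[s<0]) if (s<0).any() else 0)
y=np.radians(107.6);D=frame([0,0,-1],[np.cos(y),np.sin(y),0]);print((R.inv()*D).as_rotvec(),R.inv().apply(H+.13*out-p), R.inv().apply(-out))
E
```

```text
t29.60 yaw 1.879 Mz 0.016 M [-0.03  0.03  0.02] F [ 0.5  0.1 -3.4] pos [0.5881 0.2308 0.3158] j6 0.067 tilt 0.002
wrist 14859 [0.5768 0.2267 0.3432] 17.68124577433018 0.04706196922381717 [0.5765 0.2264 0.3584] rel tcp along y -0.011928335121836633
wrist hooks 2999 0.022608104638858775 -0.027848107510942365
scene 183 [0.5887 0.2235 0.3387] 17.35767929998149 0.0047221732126855025 [0.5886 0.2165 0.3464] rel tcp along y -0.0016476162558697683
scene hooks 46 0.023284962786278843 -0.027687782186111422
top 286 [0.5656 0.2243 0.344 ] 22.134047790902002 -0.16829344753978007 [0.5576 0.2245 0.3652] rel tcp along y -0.023398194515867807
top hooks 0 0 0
[-0.0017  0.0005  0.0009] [-0.0027  0.0001  0.0978] [-0.0023  0.9999 -0.0017]
```

That was past the 12-picture limit, so I go on with numbers only. The hooks line up within 2–3 mm in the wrist and scene depth, and the bar yaw is 17.5° against a wanted 17.6°. I'll lower, then move in over the hooks.

Request:
arm_command(
  moves="-0.001 0 0.02 0 0 0; 0 0 0.025 0 0 0; 0 0 0.018 0 0 0; 0 0.025 0 0 0 0; 0 0.03 0 0 0 0; 0 0.03 0 0 0 0; 0 0.03 0 0 0 0; 0 0.018 0 0 0 0; 0 0 0 0 0 0; 0 0 0 0 0 0",
)

```text
time_s: 31.0
ee_pos: [0.5491, 0.3573, 0.2533]
eef_rot: [0.001, -0.154, 0.988, -0.001]
ft_force: [-0.2, -0.5, -3.5]
grip_width: 0.263
```

```bash
python3 q.py; python3 - <<'E'
from h import *
np.set_printoptions(precision=4,suppress=True)
out=np.array([.301,-.9535,0]);yh=np.array([.9535,.301,0]);H=np.array([.5516,.3556,.218])
p,R=pose();print('tcp in hooks (x in,y)',(p-H)@-out,(p-H)@-yh)
for n in('scene','wrist'):
    a,d,W=cloud(n);h=cv2.cvtColor(a,cv2.COLOR_RGB2HSV).astype(int)
    m=((h[...,0]<5)|(h[...,0]>175))&(h[...,1]>190)&(W[...,2]>.23)&(W[...,2]<.32)&(np.hypot(W[...,0]-p[0],W[...,1]-p[1])<.09)
    q=W[m];e=np.linalg.svd(q-q.mean(0),full_matrices=False)[2][0];s=(q-H)@yh;print(n,'bar',len(q),q.mean(0),np.degrees(np.arctan2(e[1],e[0]))%180,'yh range',s.min(),s.max(),'out',((q-H)@out).mean())
    m=(h[...,1]<60)&(h[...,2]>90)&(abs(W[...,2]-.218)<.012)&(abs((W-H)@yh)<.045)&(abs((W-H)@out)<.07)
    q=W[m];s=(q-H)@yh;print(n,'hooks',len(q),[s[s>.012].mean(),s[s<-.012].mean()])
E
```

```text
t31.00 yaw 1.880 Mz -0.022 M [-0.04  0.01 -0.02] F [-0.2 -0.5 -3.5] pos [0.5491 0.3573 0.2533] j6 0.268 tilt 0.003
tcp in hooks (x in,y) 0.0023912563319930863 0.0018789551420863996
scene bar 152 [0.5489 0.3527 0.2752] 17.32778777860873 yh range -0.05639281994277846 0.04926879923100095 out 0.001997133313669187
scene hooks 51 [np.float64(0.023440606095138993), np.float64(-0.027456667455244586)]
wrist bar 14791 [0.538  0.3531 0.2806] 17.75361832002894 yh range -0.0556572381365774 0.037820830889618254 out -0.001684546977005727
wrist hooks 3517 [np.float64(0.022586418703673374), np.float64(-0.027872830358618247)]
```

Request:
arm_command(
  moves="0 0.002 0.012 0 0 0; 0 0 0.014 0 0 0; 0 0 0.012 0 0 0; 0 0 0 0 0 0; 0 0 0 0 0 0",
)

```text
time_s: 31.72
ee_pos: [0.5483, 0.3602, 0.2154]
eef_rot: [0.001, -0.155, 0.988, -0.001]
ft_force: [0.6, 0.3, -3.0]
grip_width: 0.268
```

Request:
arm_command(
  moves="0 0 0.003 0 0 0; 0 0 0.002 0 0 0; 0 0 0 0 0 0",
)

```text
time_s: 32.1
ee_pos: [0.5482, 0.3601, 0.2102]
eef_rot: [0.001, -0.155, 0.988, -0.001]
ft_force: [-0.5, -0.8, -3.3]
grip_width: 0.266
```

Request:
arm_command(
  moves="0 0 0.0015 0 0 0; 0 0 0.001 0 0 0; 0 0 0 0 0 0",
)

```text
time_s: 32.48
ee_pos: [0.5484, 0.3602, 0.2086]
eef_rot: [0.001, -0.155, 0.988, -0.0]
ft_force: [-1.2, -0.6, 3.8]
grip_width: 0.271
```

The key is resting on the hooks. Releasing it.

Request:
arm_command(
  moves="0 0 0 0 0 0; 0 0 0 0 0 0; 0 0 0 0 0 0; 0 0 0 0 0 0",
  claw=0.04,
)

```text
time_s: 32.98
ee_pos: [0.5484, 0.36, 0.2078]
eef_rot: [0.001, -0.155, 0.988, -0.001]
ft_force: [0.4, -1.6, -0.4]
grip_width: 0.466
```

```bash
cat > c.py <<'E'
from h import *
np.set_printoptions(precision=4,suppress=True)
out=np.array([.301,-.9535,0]);yh=np.array([.9535,.301,0]);H=np.array([.5516,.3556,.218])
for n in('scene','wrist','top'):
    a,d,W=cloud(n);h=cv2.cvtColor(a,cv2.COLOR_RGB2HSV).astype(int)
    m=((h[...,0]<5)|(h[...,0]>175))&(h[...,1]>190)&(W[...,2]>.19)&(W[...,2]<.26)&(np.hypot(W[...,0]-H[0],W[...,1]-H[1])<.09)
    if m.sum()<20: print(n,'none');continue
    q=W[m];e=np.linalg.svd(q-q.mean(0),full_matrices=False)[2][0];s=(q-H)@yh;print(n,'bar',len(q),q.mean(0),np.degrees(np.arctan2(e[1],e[0]))%180,e[2],'yh',s.min(),s.max(),'in',-((q-H)@out).mean(),'zmax',q[:,2].max())
    m=(h[...,1]<60)&(W[...,2]>.04)&(W[...,2]<.11)&(np.hypot(W[...,0]-H[0],W[...,1]-H[1])<.05);q=W[m]
    if len(q)>10: print('  socket',len(q),q.mean(0),q.min(0),q.max(0),'in',-((q-H)@out).mean(),'y',((q-H)@yh).mean())
E
python3 q.py; python3 c.py
```

```text
t32.98 yaw 1.881 Mz -0.042 M [-0.12 -0.13 -0.04] F [ 0.4 -1.6 -0.4] pos [0.5484 0.36   0.2078] j6 0.272 tilt 0.002
scene bar 132 [0.5502 0.3532 0.2317] 17.415450112128934 0.009035269468233926 yh -0.056470785934175524 0.0503697087256132 in -0.0018697594278200753 zmax 0.2592690993783363
  socket 115 [0.5505 0.3502 0.0871] [0.5327 0.3379 0.0629] [0.5643 0.3692 0.1098] in -0.004824379082730384 y -0.0026730791976536986
wrist bar 14971 [0.5366 0.3557 0.2359] 17.801030247140037 0.0538151899072967 yh -0.06732194641172806 0.03681228899640561 in 0.004594574080622885 zmax 0.2408528219656762
top bar 241 [0.5299 0.3545 0.234 ] 17.49163121954254 -0.006374217788956393 yh -0.06795114769396918 0.05054951652083513 in 0.005453761741210475 zmax 0.24162904451641465
  socket 150 [0.5442 0.3558 0.0916] [0.5297 0.3452 0.0613] [0.5645 0.3744 0.1095] in 0.002441082529407727 y -0.0069631632340232275
```

Request:
arm_command(
  moves="0 0 -0.008 0 0 0; 0 0 -0.012 0 0 0; 0 0 -0.02 0 0 0; 0 0 -0.03 0 0 0; 0 0 -0.04 0 0 0; 0 0 -0.04 0 0 0; 0 0 0 0 0 0; 0 0 0 0 0 0",
)

```text
time_s: 34.12
ee_pos: [0.548, 0.3603, 0.358]
eef_rot: [0.001, -0.155, 0.988, -0.0]
ft_force: [-0.4, -0.0, -0.6]
grip_width: 0.471
```

```bash
python3 q.py; python3 c.py;sleep 0; python3 - <<'E'
from h import *
np.set_printoptions(precision=3,suppress=True)
# bystander check: compare top views outside arm
a,d,W=cloud('top');z=np.load('top0.npz');D=np.abs(a.astype(int)-z['p']).max(-1)>60
n,l,st,c=cv2.connectedComponentsWithStats(D.astype(np.uint8))
for i in range(1,n):
    if st[i,4]>40: print(st[i])
h=cv2.cvtColor(a,cv2.COLOR_RGB2HSV).astype(int)
E
```

```text
t34.12 yaw 1.881 Mz -0.004 M [-0.01  0.   -0.  ] F [-0.4 -0.  -0.6] pos [0.548  0.3603 0.358 ] j6 0.272 tilt 0.002
scene bar 219 [0.5492 0.3532 0.2314] 18.100324769999013 -0.001653543060267896 yh -0.05667072877466039 0.05035203812568989 in -0.0015594324337793238 zmax 0.24216031046141806
  socket 116 [0.5505 0.3502 0.0867] [0.5341 0.3397 0.06  ] [0.5653 0.3841 0.1092] in -0.004834235800514779 y -0.0027174134584223566
wrist bar 4009 [0.5454 0.3586 0.2358] 17.729027981169352 0.005087862712944186 yh -0.05489909806210653 0.05118008099848043 in 0.004738880965766587 zmax 0.24135644010894491
  socket 54 [0.5412 0.3651 0.0946] [0.5301 0.3437 0.0729] [0.5571 0.3753 0.0999] in 0.01217647921184534 y -0.007041691386479982
top bar 449 [0.5478 0.3596 0.2345] 17.836552259302607 -0.0013639688740577911 yh -0.06714330768044811 0.05160337507736859 in 0.004991871612136326 zmax 0.24148006190891746
  socket 150 [0.5443 0.3558 0.0914] [0.5298 0.3454 0.0601] [0.5647 0.3736 0.1095] in 0.0023583441592001497 y -0.006889380673747727
[   0   91   68  172 3042]
[ 86 169  29  53 732]
[ 67 183   8  11  44]
[ 16 185  13   6  52]
[110 184  18   8  97]
[118 192  17  18  98]
[137 199  24  59 505]
[ 65 204   7  11  46]
[369 219  71  45 754]
[ 35 225  11  10  56]
[  7 226   9  24 101]
[ 22 232  42  62 293]
[161 233  17  16 182]
[   0  252   42   98 1236]
[432 264  11   5  41]
[ 57 268   6  12  64]
[ 65 283  33  12 200]
[ 39 294  48  37 853]
[  69  296   52   36 1111]
[ 12 329  48   9 167]
[  59  334   78   36 2013]
[  7 365  77   7 315]
[  71  372   93   40 2539]
[  0 375  29  15 264]
[  1 408 103   4 255]
[  97  413  124   41 2963]
[  0 422  51  14 328]
[  0 437 140  29 937]
[ 71 441  39   4  96]
[ 132  455  106   25 2362]
```

```bash
python3 -c "
from h import *
job_done()"
```

```text
the job is handed in; nothing more can be done
```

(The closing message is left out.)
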